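Clamp a filter glass in a tilted microscope lamp head

TASK

Lift the large round filter glass off its rest and lay it gently into the open cell of the tilted lamp head, so that it lies flat on its seat; then swing the clamp arm over it right up to its stop, and screw the knurled retaining ring on the arm down, clockwise seen from above, until it comes to its stop and holds the glass snug. Do not let the glass fall on the bench, and leave the other things where they are.

Things in the scene. Friction and masses are not known exactly. Their poses are not given: they have to be found in the camera images.
- glass: The filter glass: a round disc, 60 mm across, 14 mm thick, edges bevelled 1.5 mm, glass with a dark band round its rim, about 100 g, both faces alike. Origin: centre of its underside; z is its axis. It starts lying level on one of two rests (felt top 42 mm across, 40 mm above the bench; foot 64 mm across, 8 mm high), its rim free all round.
- lamp_head: Head of a grey lamp unit fixed on the bench, with an open filter cell on its sloping face. Origin: centre of the seat for the glass, 125 mm above the bench. z: the cell's axis, leaning 28 degrees from vertical; x points up the slope, y level across it. The seat is a round pedestal 52 mm across, 15 mm above the head's face (125 mm along x, 150 along y). A finned barrel sticks out at +x, below the face.
- cell_mouth (a point): Centre of the cell's mouth, 13 mm above the seat on the lamp_head z axis. Curved walls on the +y and -y sides leave a bore of 63.5 mm, straight to 6 mm above the seat, flared above that. On the +x and -x sides the walls are missing over 37 mm, so two fingers gripping the glass by its rim along the x line can go down beside the pedestal.
- clamp_pivot (a point): Top of the clamp arm's pivot boss (28 mm across), at lamp_head x 0, y -80, z +31 mm; the pivot is parallel to lamp_head z. The arm is a flat aluminium plate, 20 to 28 mm above the seat's plane, that carries the retaining ring 80 mm from the pivot.
- clamp_arm (a joint): Swing of the clamp arm about its pivot. 0 = at its stop, ring exactly over the cell; grows as it opens (counterclockwise seen from above) to the down-slope (-x) side. At value a the ring's axis is at lamp_head x = -80 sin a, y = -80 + 80 cos a mm. Starts at 1.5 to 2.1 rad. It stays where it is left; about 3 N at the ring moves it.
- ring (a joint): Turn of the knurled retaining ring in the arm. Grows as it is screwed down, clockwise seen from above (negative about lamp_head z), 2 mm of descent per rad. Starts at 0 to 0.5 rad; with the glass seated its sprung nose meets the glass at about 2.0 rad and the ring comes to its hard stop at 2.6 rad. Turns easily (0.05 N m) and stays where it is left.
- ring_grip (a point): Point on the retaining ring's axis at mid-height of its collar. Steel knurled collar: 60 mm outside, 40 mm hole, 20 mm high, at ring value 0 from 34 to 54 mm above the seat's plane; its axis is parallel to lamp_head z. It can be gripped across its diameter in any direction, or pushed sideways to swing the arm.
- nose: The black pressing ring under the retaining ring, 52 mm outside, 40 mm inside. Sprung 3 mm up and down (5 N per mm), it presses on the rim of the glass. Origin on its axis, 18 mm below its lower face (along the cell's axis) while unsprung.
- puck: A grey round specimen puck, 40 mm in diameter and 22 mm high, on the other rest. Not to be moved. Origin: centre of its underside.
- specimen: A stone disc on brown modelling-clay mount on a 90 x 70 mm glass plate, 45 mm high in all. Not to be moved. Origin: centre of its underside.
- barrel: A steel microscope objective barrel standing upright, 54 mm across, 78 mm high. Not to be moved. Origin: centre of its underside.
- wash_bottle: A white plastic bottle, 60 mm across, 150 mm high. Not to be moved. Origin: centre of its underside.
- dish: A white dish, 90 mm across, 18 mm high. Not to be moved. Origin: centre of its underside.
- parts_tray: A grey open tray, 160 x 110 x 35 mm. Not to be moved. Origin: centre of its underside.
- slide_box: A wooden slide box, 100 x 160 x 35 mm. Not to be moved. Origin: centre of its underside.
- brush: A lens brush, 170 mm long, lying on the bench. Not to be moved.
Not all that is in view belongs to the job. There is more than one size of the glass; the job needs the smallest.

How it is judged:
By the outcome, as a careful person would: the job done as asked, in the order asked, and still so for the second after the job is handed in, with the robot touching nothing.
It also fails if it takes over 72 s, if anything falls off the work surface, if the arm or the gripper's body presses on something with over 40 N, if the wrist force passes 120 N, or if a joint passes its speed limit or range.

ROBOT

A 6-joint arm with a two-finger parallel gripper is mounted at the origin on the work surface. World frame = base frame: x ahead of the robot, y to its left, z up, the work surface at z = 0. Lengths are in m, angles in rad, forces in N, time in s.
With the tool pointing down it reaches from about 0.35 to 0.975 m from the base axis. Payload 17.4 kg.
Tool frame: the origin (TCP) lies at the very end of the fingers, on their centre line; the grasp point (between the pads) lies 19 mm behind it; z points along the fingers, y is the direction in which the jaws open and shut (so a half turn about z gives the same grasp; the last joint's range is limited). The gripper opens to 85 mm and grips with 20 to 120 N. Pads are 22 mm wide; open, the fingers measure 114 mm over their backs; the gripper's body (76 mm by 85 mm) begins 54 mm behind the grasp point. The pads swing forward as they close: fully open they stand 13 mm farther back than shut.
Start: joints at [-1.155, 0.116, 1.442, -0, 1.584, -0.038], TCP at [0.296, -0.607, 0.231] pointing down, gripper open.
Joint ranges: [-2.83, 2.83], [-0.83, 2.19], [0.07, 2.5], [-1.14, 4.28], [0.01, 3], [-2.97, 2.97]. Speed limits (rad/s): [1.89, 1.89, 2.22, 3.14, 3.14, 3.14].

INTERFACE

Orientations are given as a rotation vector (axis times angle).
In Python, from cell import env gives the robot as it stands.
- The arm moves only by the tool apply_moves, never from a script. Its argument "rows" is a list of rows, each an object with "slide": the shift along the tool's x, y, z in cm, a list of three; "angular": the turn, a rotation vector about the tool's x, y, z in rad, a list of three. A call has 1 to 12 rows; each row shifts and turns the commanded pose from where the row before left it, along the tool's axes as they then stand; what a row does not reach is not made up. A row lasts 1/8 s, in which the tool goes at most 62.5 mm and 10.7 degrees, less where a joint would pass 70% of its speed; a pose out of reach is approached as far as the arm can. A call with a gripper value outside its range is refused whole. "fingers" is the opening, from 0 (shut) to 1 (fully open), set as the call begins (left out, the last holds). The fingers move at their own pace and stop on an object; the grip force is fixed at half the most. Time passes only in rows, so rows that do not move let the fingers close. It gives the time, the measured TCP pose, the force and the opening at its end, in the units of the state.
- env.get_obs(): the state, without advancing time (a new reading comes with each control period).
- env.capture(name): name is "scene" or "top" or "wrist"; returns a dict with "pixels" (420x560x3 uint8, blue, green, red), "fov_y" (degrees; the focal length in pixels is half the picture's height over the tangent of half this angle, whatever the lens; pixels are square), "cx", "cy" (the principal point, pixels), "k1" (the pictures are not rectified: a ray, as slopes to the right and down, at radius r is drawn at 1 + k1 r^2 times it, then the intrinsics apply), "view" (4x4, takes a point from world to camera coordinates); the wrist camera has in their place "hand_eye" (4x4, takes a point from camera to tool coordinates, whose origin is the TCP and whose axes are the flange's). Camera axes: x right, y up, looking along -z (the intrinsics and any distortion apply to the point x, -y, -z); pixel columns grow to the right and rows downward; lengths in m; the calibration is good to about 2 mm. A picture is of the moment at which its call begins: read the wrist's pose just before it. There is no depth.
- env.hand_in(): hands the job in, once; it reports no verdict.
The state is a dict: "t": time; "joint_positions": joint angles; "qd": joint speeds; "effort": joint torques, N m; "tcp_pos": TCP position; "tool_rot": TCP orientation; "contact_force": force on the tool from outside, world axes, zero at the start; "wrist_torque": the same for the moment, N m; "opening": finger opening in m.
Only numpy, scipy, OpenCV 4.12 (cv2) and the standard library are available. Lean on these libraries where they do the work, as an engineer would, in place of code of your own. Each camera call takes 0.05 s, during which the arm holds its last target.

## Working session

There is one attempt and no reset: what is moved stays moved. The work goes in short steps, Python scripts to look and compute and a tool call to move; the robot and the scene stay as the last step left them, time stands still between calls to the robot, and variables do not carry over. Pictures are saved under pics/ and viewed, and the job is handed in when it is done.

Besides the shell and the picture viewer there is one more tool, called after "Emit:" as name([rows], argument=value, ...), one row to a line, values as JSON. apply_moves: Moves the arm, as the interface text tells. Its arguments: {"type":"object","properties":{"rows":{"type":"array"},"fingers":{"type":"number"}},"required":["rows"]}

```bash
ls; mkdir -p pics; python3 - <<'E'
from cell import env
import cv2
print(env.get_obs())
for n in("scene","top","wrist"):
    c=env.capture(n); cv2.imwrite(f"pics/{n}0.png",c["pixels"]); print(n,{k:v for k,v in c.items() if k!="pixels"})
E
```

```text
pics
{'t': 0.0, 'joint_positions': array([-1.15478123e+00,  1.16494025e-01,  1.44231009e+00,  2.95899763e-06,
        1.58401004e+00, -3.77927252e-02]), 'qd': array([-0.00180659, -0.0004194 , -0.00150531,  0.00077584,  0.00100261,
        0.00068608]), 'effort': array([-1.65391735e-03, -7.31985641e+01, -6.32494354e+01, -4.14630574e-05,
        6.24361157e-03,  1.36990543e-04]), 'tcp_pos': array([ 0.29582662, -0.60648944,  0.23052892]), 'tool_rot': array([-3.05989644e+00, -7.06468625e-01,  3.55994313e-04]), 'contact_force': array([-0.49025885, -1.29127403, -0.07618662]), 'wrist_torque': array([-0.00603671, -0.01369856,  0.02573147]), 'opening': 0.08568468954532185}
scene {'fov_y': 53.726196903613136, 'cx': 279.8292285145283, 'cy': 201.07347950948335, 'k1': 0.004158401358915608, 'view': array([[ 3.22925181e-01,  9.46423023e-01, -1.66976649e-03,
        -1.92850009e-01],
       [-7.76684553e-01,  2.66016744e-01,  5.70960766e-01,
         3.30128379e-01],
       [ 5.40814601e-01, -1.83080727e-01,  8.20975648e-01,
        -1.75136067e+00],
       [ 0.00000000e+00,  0.00000000e+00,  0.0000
[... 173 characters left out ...]
213581, -0.99991616,  0.00451709,  0.01367224],
       [ 0.97855197,  0.01280532,  0.20560171, -0.55129442],
       [-0.20564231,  0.00192506,  0.97862533, -1.23404715],
       [ 0.        ,  0.        ,  0.        ,  1.        ]])}
wrist {'fov_y': 71.32245907705244, 'cx': 277.6396575511184, 'cy': 206.20126261089317, 'k1': -0.05334124698366487, 'hand_eye': array([[ 1.47607317e-04,  9.64082881e-01,  2.65601537e-01,
         6.73485295e-02],
       [ 9.99999804e-01, -3.03870800e-04,  5.47245884e-04,
         4.11346943e-04],
       [ 6.08298940e-04,  2.65601404e-01, -9.64082737e-01,
        -1.41791800e-01],
       [ 0.00000000e+00,  0.00000000e+00,  0.00000000e+00,
         1.00000000e+00]])}
```

View pics/scene0.png

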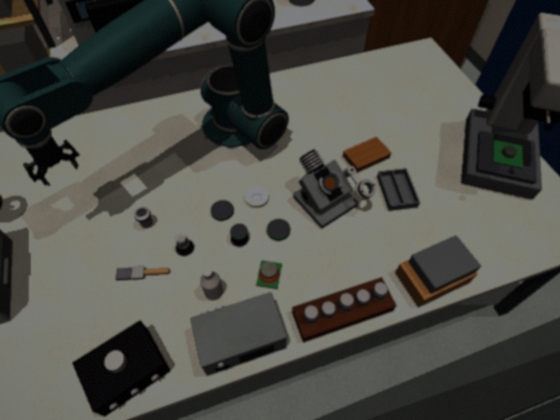

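View pics/top0.png

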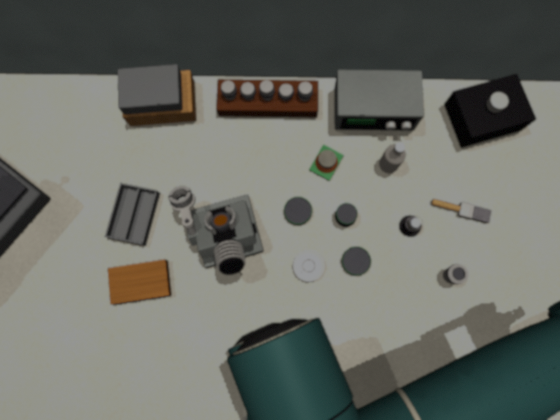

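View pics/wrist0.png

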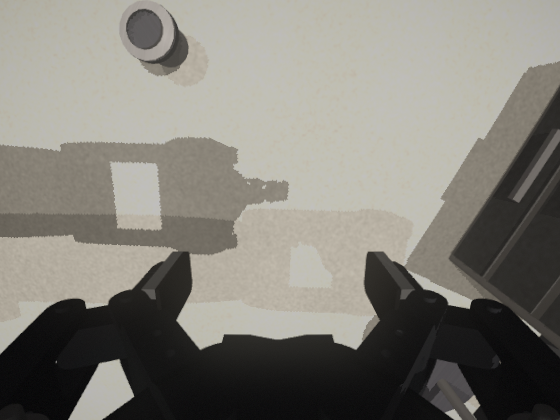

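```bash
python3 - <<'E'
import cv2,numpy as np
t=cv2.imread("pics/top0.png")
g=lambda im:np.clip((im/255.)**0.6*255,0,255).astype(np.uint8)
cv2.imwrite("pics/top_z1.png",g(cv2.resize(t[130:300,270:490],None,fx=3.6,fy=3.5,interpolation=cv2.INTER_CUBIC)))
cv2.imwrite("pics/top_z2.png",g(cv2.resize(t[165:290,150:290],None,fx=4.8,fy=4.8,interpolation=cv2.INTER_CUBIC)))
s=cv2.imread("pics/scene0.png")
cv2.imwrite("pics/sc_z1.png",g(cv2.resize(s[140:300,100:420],None,fx=2.5,fy=2.5,interpolation=cv2.INTER_CUBIC)))
E
```

```text
(no output)
```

View pics/top_z1.png

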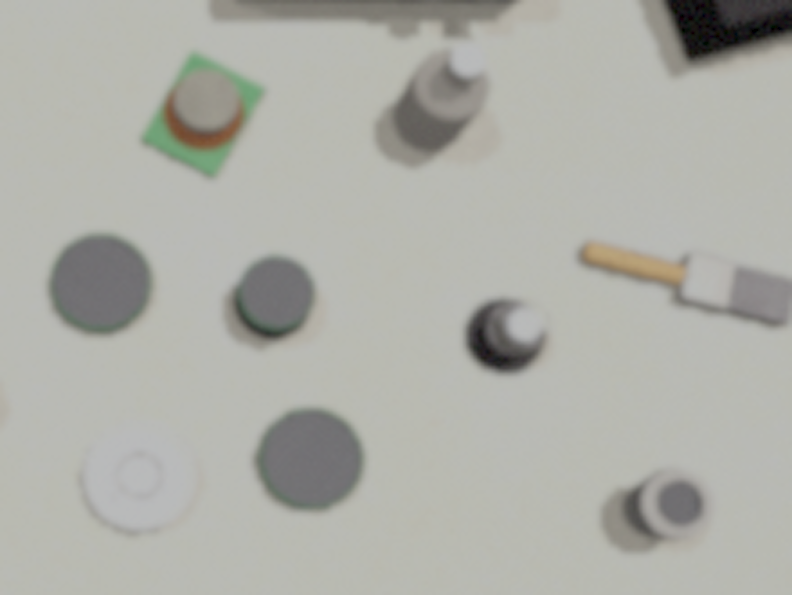

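View pics/top_z2.png

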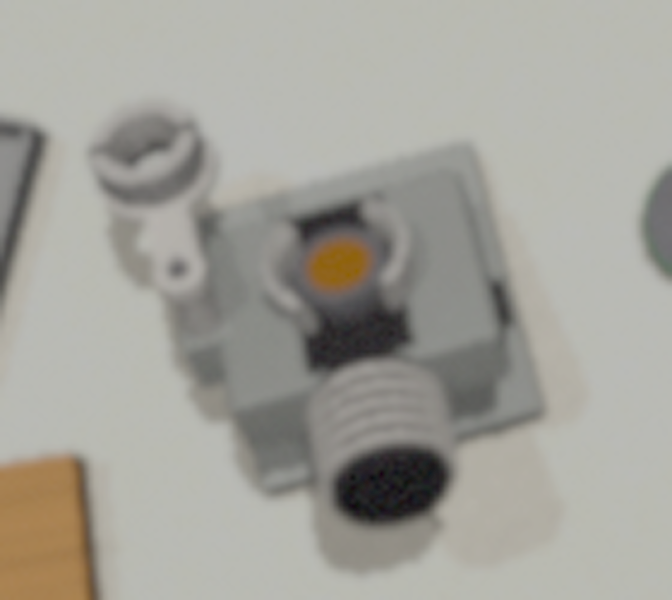

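View pics/sc_z1.png

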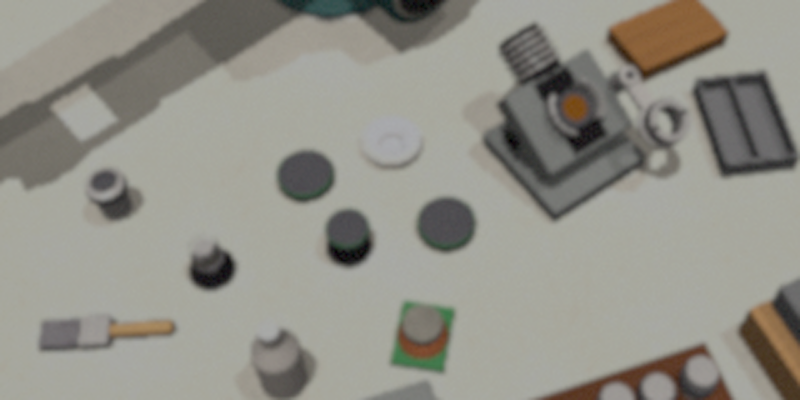

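```bash
cat > h.py <<'E'
import numpy as np, cv2
from scipy.spatial.transform import Rotation as R
def camT(c,obs=None):
    """cam->world"""
    if "view" in c: return np.linalg.inv(c["view"])
    T=np.eye(4);T[:3,:3]=R.from_rotvec(obs["tool_rot"]).as_matrix();T[:3,3]=obs["tcp_pos"]
    return T@c["hand_eye"]
def K(c): f=210/np.tan(np.radians(c["fov_y"])/2); return f,c["cx"],c["cy"],c["k1"]
def ray(c,T,u,v):
    f,cx,cy,k=K(c); d=np.array([(u-cx)/f,(v-cy)/f]); p=d.copy()
    for _ in range(20): p=d/(1+k*(p@p))
    w=T[:3,:3]@np.array([p[0],-p[1],-1]); return T[:3,3],w/np.linalg.norm(w)
def plane(c,T,u,v,z,n=(0,0,1)):
    o,d=ray(c,T,u,v); n=np.array(n,float); p0=np.array([0,0,z]) if np.isscalar(z) else np.array(z)
    return o+d*(((p0-o)@n)/(d@n))
def proj(c,T,P):
    f,cx,cy,k=K(c); q=np.linalg.inv(T)@np.append(P,1); x,y=q[0]/-q[2],-q[1]/-q[2]; s=1+k*(x*x+y*y)
    return np.array([f*x*s+cx,f*y*s+cy])
def tri(rays):
    A=np.zeros((3,3));b=np.zeros(3)
    for o,d in rays: M=np.eye(3)-np.outer(d,d);A+=M;b+=M@o
    p=np.linalg.solve(A,b); return p,[np.linalg.norm((np.eye(3)-np.outer(d,d))@(p-o)) for o,d in rays]
def move(obs,pos,Rt,n):
    """n equal rows from obs pose to pos,Rt (matrix)"""
    R0=R.from_rotvec(obs["tool_rot"]); w=(R0.inv()*R.from_matrix(Rt)).as_rotvec()/n
    A=sum((R0*R.from_rotvec(i*w)).as_matrix() for i in range(n))
    s=np.linalg.solve(A,np.array(pos)-obs["tcp_pos"])
    print("rows",n,"slide cm",np.round(s*100,3),"angular",np.round(w,4),"step mm",round(np.linalg.norm(s)*1000,1),"deg",round(np.degrees(np.linalg.norm(w)),2))
    return s,w
def bright(im): return np.clip((im/255.)**0.6*255,0,255).astype(np.uint8)
def cap(env,n,name):
    o=env.get_obs(); c=env.capture(n); cv2.imwrite(f"pics/{name}.png",bright(c["pixels"])); 
    import pickle; pickle.dump((o,c),open(f"pics/{name}.pkl","wb")); return o,c
E
python3 - <<'E'
from h import *
from cell import env
o,c=cap(env,"top","top1"); T=camT(c)
o2,s=cap(env,"scene","scene1");S=camT(s)
print("tool axes\n",R.from_rotvec(o["tool_rot"]).as_matrix().round(3))
px=lambda u,v:(u/3.6-.36+270,v/3.5-.36+130)
print("glass",plane(c,T,*px(278,291),.054),"from scene",plane(s,S,348/2.5+100,226/2.5+140,.054))
print("puck",plane(c,T,*px(525,323),.062)); print("specimen",plane(c,T,*px(207,100),.045))
q=lambda u,v:(u/4.8-.4+150,v/4.8-.4+165)
print("seat",plane(c,T,*q(339,265),.125))
print("pivot",plane(c,T,*q(177,268),.152)); print("ring",plane(c,T,*q(150,145),.152))
print("lamp base corners",[plane(c,T,*q(*p),.01).round(3) for p in ((468,142),(543,412),(268,492))])
z=lambda u,v:(u/2.5+100,v/2.5+140)
print("tri seat",tri([ray(c,T,*q(339,265)),ray(s,S,*z(575,108))]))
print("tri pivot",tri([ray(c,T,*q(177,268)),ray(s,S,*z(628,75))]))
print("bottle",plane(c,T,394,157,0),"barrel",plane(c,T,456,274,.078))
E
```

```text
tool axes
 [[ 0.899  0.438 -0.   ]
 [ 0.438 -0.899  0.001]
 [ 0.    -0.001 -1.   ]]
glass [ 0.54825794 -0.13108338  0.054     ] from scene [ 0.5477193  -0.12669506  0.054     ]
puck [ 0.52337554 -0.31874144  0.062     ]
specimen [ 0.70916302 -0.07752328  0.045     ]
seat [0.51048556 0.20849333 0.125     ]
pivot [0.50266232 0.29028456 0.152     ]
ring [0.56969328 0.30874795 0.152     ]
lamp base corners [array([0.609, 0.152, 0.01 ]), array([0.446, 0.103, 0.01 ]), array([0.397, 0.262, 0.01 ])]
tri seat (array([0.51067585, 0.20924739, 0.12525414]), [np.float64(0.0008122084454693147), np.float64(0.0008122084454692742)])
tri pivot (array([0.50197646, 0.28906546, 0.15470326]), [np.float64(0.0006067592000093029), np.float64(0.0006067592000092403)])
bottle [ 0.73063814 -0.27994249  0.        ] barrel [ 0.38097403 -0.41642282  0.078     ]
```

```bash
python3 - <<'E'
from h import *
from cell import env
o=env.get_obs()
a=np.radians(77); x=np.array([np.cos(a),np.sin(a),0]); z=np.array([0,0,-1.]); Rt=np.c_[x,np.cross(z,x),z]
move(o,[.548,-.129,.155],Rt,12)
E
```

```text
rows 12 slide cm [ 4.536 -1.03   0.633] angular [-0.     -0.     -0.0742] step mm 46.9 deg 4.25
```

Emit:
apply_moves([
  {"slide": [4.54,-1.03,0.63],"angular": [0,0,-0.074]},
  {"slide": [4.54,-1.03,0.63],"angular": [0,0,-0.074]},
  {"slide": [4.54,-1.03,0.63],"angular": [0,0,-0.074]},
  {"slide": [4.54,-1.03,0.63],"angular": [0,0,-0.074]},
  {"slide": [4.54,-1.03,0.63],"angular": [0,0,-0.074]},
  {"slide": [4.54,-1.03,0.63],"angular": [0,0,-0.074]},
  {"slide": [4.54,-1.03,0.63],"angular": [0,0,-0.074]},
  {"slide": [4.54,-1.03,0.63],"angular": [0,0,-0.074]},
  {"slide": [4.54,-1.03,0.63],"angular": [0,0,-0.074]},
  {"slide": [4.54,-1.03,0.63],"angular": [0,0,-0.074]},
  {"slide": [4.54,-1.03,0.63],"angular": [0,0,-0.074]},
  {"slide": [4.54,-1.03,0.63],"angular": [0,0,-0.074]},
])

```text
t: 1.75
tcp_pos: [0.5489, -0.1274, 0.1555]
tool_rot: [-2.458, -1.956, -0.0]
contact_force: [1.0, -0.2, 0.0]
opening: 0.0852
```

Emit:
apply_moves([
  {"slide": [0,0,0],"angular": [0,0,0]},
  {"slide": [0,0,0],"angular": [0,0,0]},
])

```text
t: 2.0
tcp_pos: [0.5489, -0.1291, 0.1559]
tool_rot: [2.46, 1.953, -0.0]
contact_force: [0.7, -0.1, -0.1]
opening: 0.0858
```

```bash
python3 - <<'E'
from h import *
from cell import env
o,c=cap(env,"wrist","w1"); print(o)
E
```

```text
{'t': 2.0, 'joint_positions': array([-2.76082128e-01, -9.64168878e-02,  1.77819441e+00, -2.18558494e-04,
        1.45958034e+00, -4.70141007e-02]), 'qd': array([-0.02080703,  0.00450474, -0.00595444, -0.00054806,  0.00207951,
        0.00109377]), 'effort': array([ 1.94712728e+00, -5.37610924e+01, -6.12435794e+01,  8.40991619e-02,
        1.51137292e-02,  4.81038864e-03]), 'tcp_pos': array([ 0.54888513, -0.12907035,  0.15586531]), 'tool_rot': array([ 2.46048929e+00,  1.95284467e+00, -6.14678669e-05]), 'contact_force': array([ 0.69993372, -0.06080151, -0.08964072]), 'wrist_torque': array([-0.0065258 , -0.00197455, -0.03444023]), 'opening': 0.0857581282866816}
```

View pics/w1.png

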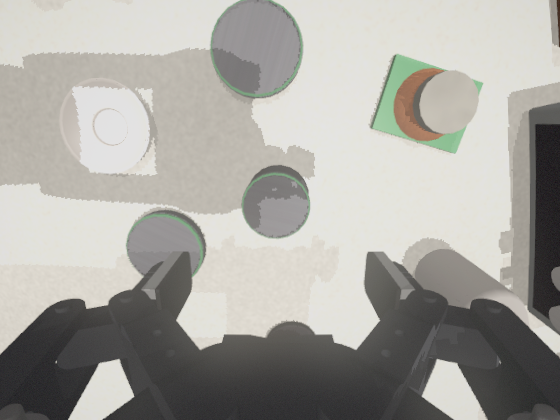

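```bash
python3 - <<'E'
from h import *
im=cv2.imread("pics/w1.png"); cv2.imwrite("pics/w1z.png",cv2.resize(im[145:255,220:340],None,fx=5,fy=5,interpolation=cv2.INTER_CUBIC))
E
```

```text
(no output)
```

View pics/w1z.png

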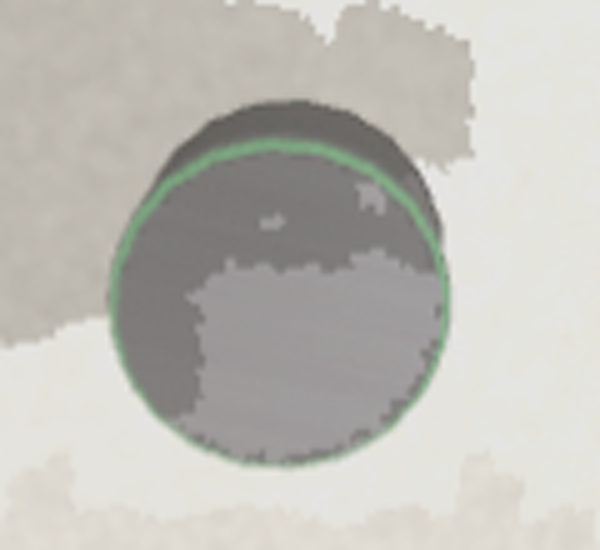

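```bash
python3 - <<'E'
from h import *
import pickle
o,c=pickle.load(open("pics/w1.pkl","rb")); T=camT(c,o)
im=c["pixels"].astype(int); b,g,r=im[...,0],im[...,1],im[...,2]
m=((g-r>10)&(g-b>5)).astype(np.uint8)
for name,(u0,u1,v0,v1),h in (("glass",(235,320,160,250),.0533),("A",(205,310,0,105),.0133),("B",(120,212,200,255),.0133),("Brest",(120,212,200,255),.0533)):
    mm=np.zeros_like(m); mm[v0:v1,u0:u1]=m[v0:v1,u0:u1]
    vs,us=np.nonzero(mm); P=np.array([plane(c,T,u,v,h)[:2] for u,v in zip(us,vs)])
    A=np.c_[2*P,np.ones(len(P))]; s=np.linalg.lstsq(A,(P**2).sum(1),rcond=None)[0]; rr=np.sqrt(s[2]+s[:2]@s[:2])
    print(name,len(P),s[:2].round(4),"dia",2*rr,"resid",np.std(np.hypot(*(P-s[:2]).T)-rr))
E
```

```text
glass 421 [ 0.5473 -0.1293] dia 0.05772086261837298 resid 0.0005935547788548564
A 698 [0.5611 0.0068] dia 0.08049153554440104 resid 0.0007185070944701835
B 364 [ 0.4175 -0.1604] dia 0.08023916164180071 resid 0.0010690891279992714
Brest 364 [ 0.4382 -0.1468] dia 0.06895143943367585 resid 0.000918693973742154
```

```bash
python3 - <<'E'
from h import *
from cell import env
o=env.get_obs()
a=np.radians(77); x=np.array([np.cos(a),np.sin(a),0]); z=np.array([0,0,-1.]); Rt=np.c_[x,np.cross(z,x),z]
move(o,[.5473,-.1293,.031],Rt,6)
E
```

```text
rows 6 slide cm [-2.000e-03 -2.600e-02  2.081e+00] angular [ 0.      0.     -0.0005] step mm 20.8 deg 0.03
```

Emit:
apply_moves([
  {"slide": [0,-0.06,2.08],"angular": [0,0,0]},
  {"slide": [0,-0.05,2.08],"angular": [0,0,0]},
  {"slide": [0,-0.05,2.08],"angular": [0,0,0]},
  {"slide": [0,0,2.08],"angular": [0,0,0]},
  {"slide": [0,0,2.08],"angular": [0,0,0]},
  {"slide": [0,0,2.08],"angular": [0,0,0]},
  {"slide": [0,0,0],"angular": [0,0,0]},
  {"slide": [0,0,0],"angular": [0,0,0]},
])

```text
t: 3.05
tcp_pos: [0.5476, -0.1286, 0.0315]
tool_rot: [2.46, 1.953, 0.001]
contact_force: [0.3, -0.7, 0.3]
opening: 0.0855
```

Emit:
apply_moves([
  {"slide": [0,0,0],"angular": [0,0,0]},
  {"slide": [0,0,0],"angular": [0,0,0]},
  {"slide": [0,0,0],"angular": [0,0,0]},
  {"slide": [0,0,0],"angular": [0,0,0]},
  {"slide": [0,0,0],"angular": [0,0,0]},
  {"slide": [0,0,0],"angular": [0,0,0]},
], fingers=0.55)

```text
t: 3.8
tcp_pos: [0.5478, -0.1287, 0.0321]
tool_rot: [2.46, 1.952, 0.002]
contact_force: [-1.5, -0.1, 6.2]
opening: 0.0578
```

```bash
python3 - <<'E'
from h import *
from cell import env
o,c=cap(env,"wrist","w2"); print(o["opening"],o["contact_force"],o["tcp_pos"])
im=cv2.imread("pics/w2.png"); cv2.imwrite("pics/w2z.png",cv2.resize(im[170:420,120:440],None,fx=2.4,fy=2.4,interpolation=cv2.INTER_CUBIC))
E
```

```text
0.05784770433471434 [-1.51948191 -0.07558888  6.15542083] [ 0.5478375  -0.12867566  0.03211239]
```

View pics/w2z.png

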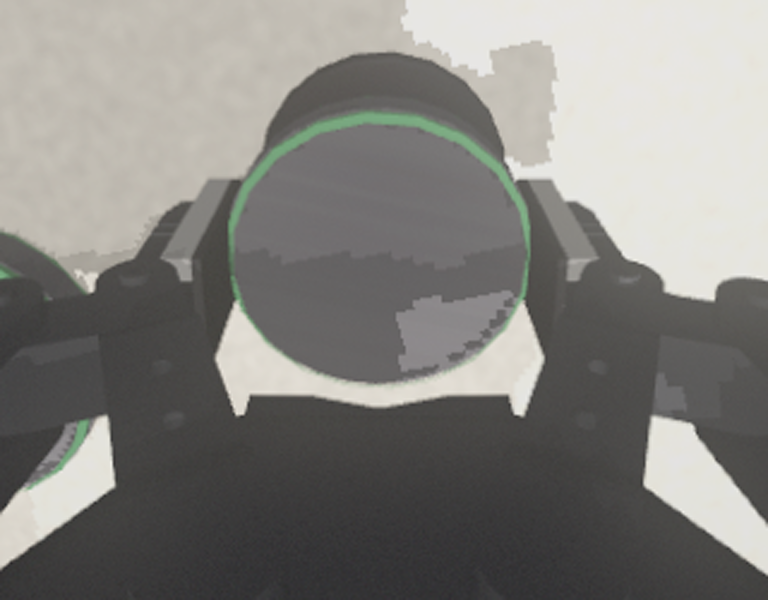

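Emit:
apply_moves([
  {"slide": [0,0,-0.5],"angular": [0,0,0]},
  {"slide": [0,0,-1.0],"angular": [0,0,0]},
  {"slide": [0,0,-2.5],"angular": [0,0,0]},
  {"slide": [0,0,-2.0],"angular": [0,0,0]},
  {"slide": [0,0,0],"angular": [0,0,0]},
  {"slide": [0,0,0],"angular": [0,0,0]},
])

```text
t: 4.6
tcp_pos: [0.547, -0.1285, 0.0902]
tool_rot: [-2.46, -1.953, 0.001]
contact_force: [-0.3, 0.3, -1.1]
opening: 0.0575
```

```bash
python3 - <<'E'
from h import *
from cell import env
o,c=cap(env,"wrist","w3"); print(o["opening"],o["contact_force"],o["tcp_pos"],o["joint_positions"].round(3))
im=cv2.imread("pics/w3.png"); cv2.imwrite("pics/w3z.png",cv2.resize(im[170:420,120:440],None,fx=2.4,fy=2.4,interpolation=cv2.INTER_CUBIC))
E
```

```text
0.05754866139744986 [-0.28611174  0.30398576 -1.05662661] [ 0.54698914 -0.1284894   0.09023443] [-0.276 -0.055  1.849 -0.     1.348 -0.047]
```

View pics/w3z.png

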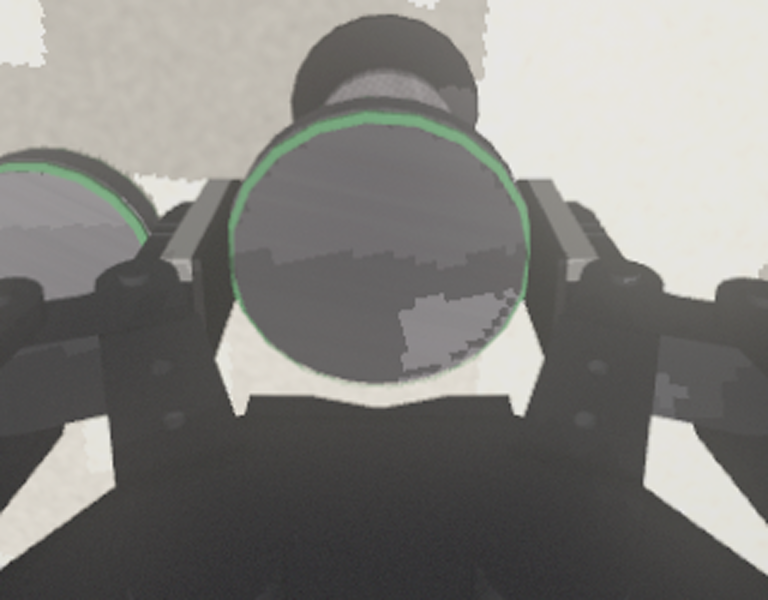

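```bash
cat >> h.py <<'E'
def lampR(th):
    ze=np.array([0,0,1.]); d=np.array([np.cos(th),np.sin(th),0]); t=np.radians(28)
    zl=np.sin(t)*d+np.cos(t)*ze; xl=-np.cos(t)*d+np.sin(t)*ze; return np.c_[xl,np.cross(zl,xl),zl]
def toolR(L): return np.c_[-L[:,1],-L[:,0],-L[:,2]]
SEAT=np.array([.5106,.209,.1252]); TH=np.radians(16.7)
E
python3 - <<'E'
from h import *
from cell import env
import pickle
o,c=pickle.load(open("pics/w3.pkl","rb"));T=c["hand_eye"]
im=c["pixels"].astype(int); b,g,r=im[...,0],im[...,1],im[...,2]
m=((g-r>10)&(g-b>5)); m[:,:215]=0;m[:,341:]=0; m[:205]=0;m[332:]=0
vs,us=np.nonzero(m)
for h in (-.019,-.022,-.025):
    P=np.array([plane(c,T,u,v,h)[:2] for u,v in zip(us,vs)])
    A=np.c_[2*P,np.ones(len(P))]; s=np.linalg.lstsq(A,(P**2).sum(1),rcond=None)[0]; rr=np.sqrt(s[2]+s[:2]@s[:2])
    print(h,len(P),s[:2].round(4),"dia",2*rr,np.std(np.hypot(*(P-s[:2]).T)-rr))
L=lampR(TH); move(env.get_obs(),SEAT+L@[0,.06,.12],toolR(L),12)
E
```

```text
-0.019 1140 [-0.0016  0.0003] dia 0.058441637665416685 0.0006196983267306194
-0.022 1140 [0.0001 0.0003] dia 0.05701381306087129 0.0006045580850528062
-0.025 1140 [0.0018 0.0003] dia 0.055585988456325876 0.0005894178433749923
rows 12 slide cm [ 2.441  0.037 -1.282] angular [ 0.0397 -0.0106 -0.0425] step mm 27.6 deg 3.39
```

Emit:
apply_moves([
  {"slide": [2.44,0.04,-1.28],"angular": [0.04,-0.0106,-0.0425]},
  {"slide": [2.44,0.04,-1.28],"angular": [0.04,-0.0106,-0.0425]},
  {"slide": [2.44,0.04,-1.28],"angular": [0.04,-0.0106,-0.0425]},
  {"slide": [2.44,0.04,-1.28],"angular": [0.04,-0.0106,-0.0425]},
  {"slide": [2.44,0.04,-1.28],"angular": [0.04,-0.0106,-0.0425]},
  {"slide": [2.44,0.04,-1.28],"angular": [0.04,-0.0106,-0.0425]},
  {"slide": [2.44,0.04,-1.28],"angular": [0.04,-0.0106,-0.0425]},
  {"slide": [2.44,0.04,-1.28],"angular": [0.04,-0.0106,-0.0425]},
  {"slide": [2.44,0.04,-1.28],"angular": [0.04,-0.0106,-0.0425]},
  {"slide": [2.44,0.04,-1.28],"angular": [0.04,-0.0106,-0.0425]},
  {"slide": [2.44,0.04,-1.28],"angular": [0.04,-0.0106,-0.0425]},
  {"slide": [2.44,0.04,-1.28],"angular": [0.04,-0.0106,-0.0425]},
])

```text
t: 6.15
tcp_pos: [0.5825, 0.1682, 0.231]
tool_rot: [-1.665, -2.241, 0.564]
contact_force: [1.2, -0.3, -1.6]
opening: 0.0576
```

Emit:
apply_moves([
  {"slide": [0,0,0],"angular": [0,0,0]},
  {"slide": [0,0,0],"angular": [0,0,0]},
])

```text
t: 6.4
tcp_pos: [0.5825, 0.1671, 0.2308]
tool_rot: [-1.668, -2.241, 0.562]
contact_force: [-0.0, 1.0, -1.0]
opening: 0.0575
```

```bash
python3 - <<'E'
from h import *
from cell import env
o,c=cap(env,"wrist","w4"); print(o["opening"],o["contact_force"],o["tcp_pos"],o["joint_positions"].round(3))
L=lampR(TH); print(L.T@(o["tcp_pos"]-SEAT), R.from_matrix(toolR(L).T@R.from_rotvec(o["tool_rot"]).as_matrix()).as_rotvec())
E
```

```text
0.05745316612912198 [-0.04529627  0.97675762 -0.99684974] [0.58248982 0.16707313 0.23080289] [ 0.247  0.273  1.319 -0.023  2.042 -0.049]
[-0.00058231  0.06081679  0.11991229] [0.00322926 0.00051316 0.00027712]
```

View pics/w4.png

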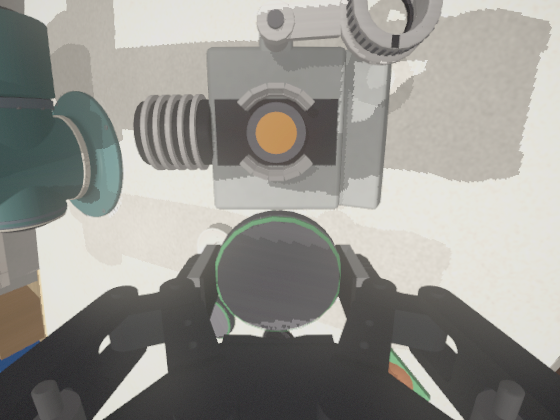

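```bash
python3 - <<'E'
from h import *
im=cv2.imread("pics/w4.png"); cv2.imwrite("pics/w4z.png",cv2.resize(im[0:215,200:450],None,fx=3.1,fy=2.75*3.1/2.75,interpolation=cv2.INTER_CUBIC)[:600])
cv2.imwrite("pics/w4y.png",cv2.resize(im[75:190,210:345],None,fx=5.2,fy=5.2,interpolation=cv2.INTER_CUBIC))
E
```

```text
(no output)
```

View pics/w4y.png

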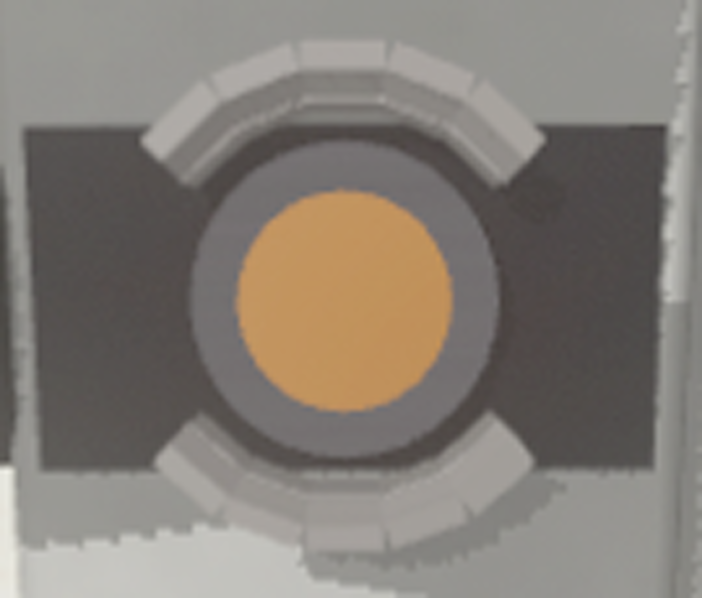

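View pics/w4z.png

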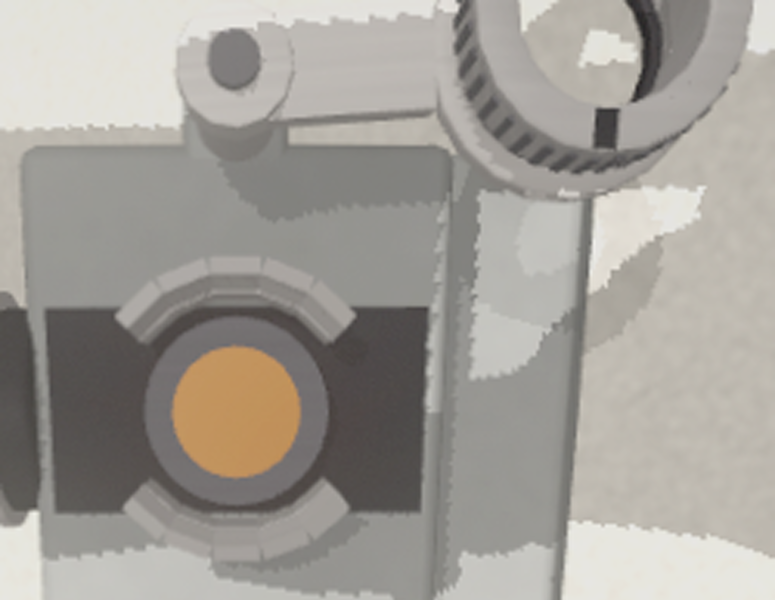

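```bash
python3 - <<'E'
from h import *
import pickle
o,c=pickle.load(open("pics/w4.pkl","rb"));T=camT(c,o); L=lampR(TH)
lp=lambda u,v,h:L.T@(plane(c,T,u,v,SEAT+L[:,2]*h,L[:,2])-SEAT)
q=lambda u,v:(210+u/5.2-.4,75+v/5.2-.4)
P=np.array([lp(*q(*p),0)[:2] for p in ((191,300),(498,303),(344,140),(345,458),(235,192),(232,405),(455,195),(452,408))])
print("ped pts mm",(P*1e3).round(1).tolist())
A=np.c_[2*P[:4],np.ones(4)]; s=np.linalg.lstsq(A,(P[:4]**2).sum(1),rcond=None)[0];print("ped",s[:2],2*np.sqrt(s[2]+s[:2]@s[:2]))
O=np.array([lp(*q(*p),0)[:2] for p in ((236,300),(454,300),(345,190),(345,412))]);print("orange",O.mean(0),O*1e3)
# black strip edges on face z=-15: yaw
F=[lp(*q(*p),-.015)[:2]*1e3 for p in ((25,127),(660,127),(42,470),(653,468))]; print("strip",np.round(F,1).tolist())
z=lambda u,v:(200+u/3.1-.4,v/3.1-.4)
F=[lp(*z(*p),-.015)[:2]*1e3 for p in ((24,150),(447,150))]; print("face edge",np.round(F,1).tolist())
print("pivot pin",lp(*z(234,58),.031)*1e3)
# wall top arcs outer: top mid and bottom mid at z=13
W=[lp(*q(*p),.013)[:2]*1e3 for p in ((343,41),(343,553),(142,142),(546,137),(155,462),(534,462),(188,185),(503,185))];print("walls",np.round(W,1).tolist())
# ring: top face bottom-most edge etc.
print("ring mark",lp(*z(606,125),.054)*1e3)
E
```

```text
ped pts mm [[26.5, -0.8], [-24.9, -0.3], [0.8, -26.4], [0.7, 25.7], [18.8, -18.2], [20.0, 16.7], [-17.4, -17.7], [-17.5, 17.2]]
ped [ 0.00080339 -0.00034026] 0.05174265096469579
orange [ 0.00071545 -0.0005524 ] [[ 18.97564968  -0.78640214]
 [-17.54029717  -0.78808567]
 [  0.69069565 -18.47915537]
 [  0.73575932  17.84402554]]
strip [[56.2, -29.9], [-53.6, -29.9], [56.2, 29.6], [-55.2, 29.2]]
face edge [[60.4, -72.6], [-58.1, -72.4]]
pivot pin [  0.9574815  -80.80125715  31.        ]
walls [[0.9, -39.9], [1.0, 39.8], [32.2, -25.1], [-30.7, -25.9], [31.7, 24.7], [-30.2, 24.7], [25.2, -18.7], [-24.1, -18.6]]
ring mark [-77.51005593 -61.35477212  54.        ]
```

```bash
cat >> h.py <<'E'
SEAT=SEAT+lampR(TH)@[.0008,-.0004,-.0005]
def lampc(o):
    L=lampR(TH); return (L.T@(o["tcp_pos"]-SEAT)*1e3).round(2), R.from_matrix(toolR(L).T@R.from_rotvec(o["tool_rot"]).as_matrix()).as_rotvec().round(4)
E
python3 - <<'E'
from h import *
from cell import env
L=lampR(TH);print(SEAT); move(env.get_obs(),SEAT+L@[.0003,-.0004,.03],toolR(L),5)
E
```

```text
[0.50958365 0.2091127  0.1251341 ]
rows 5 slide cm [ 1.236 -0.026  1.812] angular [-0.0006 -0.0002 -0.0001] step mm 21.9 deg 0.04
```

Emit:
apply_moves([
  {"slide": [1.24,-0.03,1.81],"angular": [-0.001,0,0]},
  {"slide": [1.24,-0.03,1.81],"angular": [-0.001,0,0]},
  {"slide": [1.24,-0.03,1.81],"angular": [-0.001,0,0]},
  {"slide": [1.24,-0.02,1.81],"angular": [0,0,0]},
  {"slide": [1.22,-0.02,1.81],"angular": [0,0,0]},
  {"slide": [0,0,0],"angular": [0,0,0]},
  {"slide": [0,0,0],"angular": [0,0,0]},
])

```text
t: 7.32
tcp_pos: [0.5233, 0.214, 0.1531]
tool_rot: [-1.67, -2.244, 0.558]
contact_force: [0.4, -0.8, -1.3]
opening: 0.0574
```

```bash
python3 - <<'E'
from h import *
from cell import env
o,c=cap(env,"wrist","w5"); print(lampc(o),o["contact_force"],o["joint_positions"].round(2))
im=cv2.imread("pics/w5.png"); cv2.imwrite("pics/w5z.png",cv2.resize(im[170:420,120:440],None,fx=2.4,fy=2.4,interpolation=cv2.INTER_CUBIC))
E
```

```text
(array([ 0.32, -0.76, 31.56]), array([-0.0013,  0.0004, -0.0002])) [ 0.35786069 -0.81798661 -1.26248193] [0.33 0.22 1.51 0.02 1.9  0.04]
```

View pics/w5z.png

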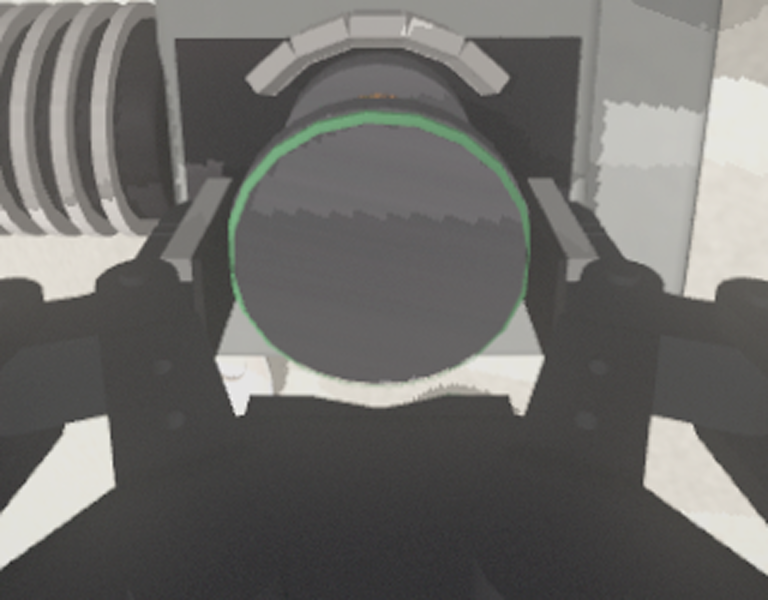

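Emit:
apply_moves([
  {"slide": [-0.04,0,0.9],"angular": [0.001,0,0]},
  {"slide": [0,0,0.9],"angular": [0,0,0]},
  {"slide": [0,0,0.7],"angular": [0,0,0]},
  {"slide": [0,0,0.4],"angular": [0,0,0]},
  {"slide": [0,0,0],"angular": [0,0,0]},
])

```text
t: 8.0
tcp_pos: [0.5098, 0.2098, 0.1269]
tool_rot: [-1.669, -2.243, 0.56]
contact_force: [-0.7, 0.0, -0.5]
opening: 0.0575
```

```bash
python3 - <<'E'
from h import *
from cell import env
o,c=cap(env,"wrist","w6"); print(lampc(o),o["contact_force"],o["wrist_torque"])
im=cv2.imread("pics/w6.png"); cv2.imwrite("pics/w6z.png",cv2.resize(im[170:420,120:440],None,fx=2.4,fy=2.4,interpolation=cv2.INTER_CUBIC))
E
```

```text
(array([ 0.42, -0.57,  1.73]), array([ 0.0007,  0.0005, -0.0003])) [-6.90954197e-01  8.49238644e-05 -5.24817841e-01] [ 0.09004319 -0.28716107 -0.03608937]
```

View pics/w6z.png

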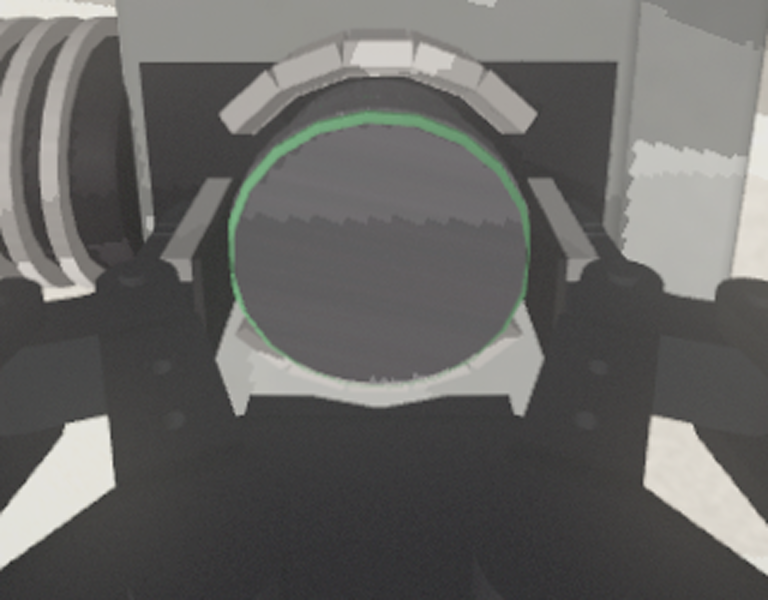

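Emit:
apply_moves([
  {"slide": [0,0,0.25],"angular": [0,0,0]},
  {"slide": [0,0,0.25],"angular": [0,0,0]},
  {"slide": [0,0,0.15],"angular": [0,0,0]},
  {"slide": [0,0,0],"angular": [0,0,0]},
])

```text
t: 8.55
tcp_pos: [0.507, 0.2089, 0.1212]
tool_rot: [-1.669, -2.243, 0.559]
contact_force: [0.3, 0.1, -0.7]
opening: 0.0575
```

Emit:
apply_moves([
  {"slide": [0,0,0.1],"angular": [0,0,0]},
  {"slide": [0,0,0],"angular": [0,0,0]},
])

```text
t: 8.8
tcp_pos: [0.5066, 0.2088, 0.1204]
tool_rot: [-1.669, -2.243, 0.559]
contact_force: [0.1, -0.3, -1.5]
opening: 0.0576
```

```bash
python3 - <<'E'
from h import *
from cell import env
o=env.get_obs(); print(lampc(o),lampR(TH).T@o["contact_force"],o["wrist_torque"])
E
```

```text
(array([ 0.34, -0.55, -5.57]), array([ 0.0004,  0.0005, -0.0002])) [-0.71323661  0.33774848 -1.2930426 ] [ 0.06296844 -0.31380262 -0.03070114]
```

No wall contact. Creep on down to seat contact.

Emit:
apply_moves([
  {"slide": [0,0,0.1],"angular": [0,0,0]},
  {"slide": [0,0,0.1],"angular": [0,0,0]},
])

```text
t: 9.05
tcp_pos: [0.5057, 0.2085, 0.1186]
tool_rot: [-1.669, -2.243, 0.559]
contact_force: [-0.4, 0.3, -1.7]
opening: 0.0575
```

Emit:
apply_moves([
  {"slide": [0,0,0.05],"angular": [0,0,0]},
  {"slide": [0,0,0.0],"angular": [0,0,0]},
])

```text
t: 9.3
tcp_pos: [0.5055, 0.2085, 0.1182]
tool_rot: [-1.669, -2.243, 0.559]
contact_force: [0.5, 0.6, -0.6]
opening: 0.0571
```

Emit:
apply_moves([
  {"slide": [0,0,0.05],"angular": [0,0,0]},
  {"slide": [0,0,0.0],"angular": [0,0,0]},
])

```text
t: 9.55
tcp_pos: [0.5054, 0.2085, 0.118]
tool_rot: [-1.669, -2.243, 0.559]
contact_force: [1.4, 0.4, 0.7]
opening: 0.0578
```

Emit:
apply_moves([
  {"slide": [0,0,0.05],"angular": [0,0,0]},
  {"slide": [0,0,0.0],"angular": [0,0,0]},
])

```text
t: 9.8
tcp_pos: [0.5054, 0.2085, 0.118]
tool_rot: [-1.669, -2.244, 0.558]
contact_force: [2.6, 0.2, 7.0]
opening: 0.0573
```

```bash
python3 - <<'E'
from h import *
from cell import env
o,c=cap(env,"wrist","w7"); print(lampc(o),lampR(TH).T@o["contact_force"],o["wrist_torque"])
E
```

```text
(array([ 0.35, -0.58, -8.3 ]), array([-0.0008,  0.0006, -0.0003])) [1.00260488 0.5312744  7.40180357] [ 0.01967008 -0.1099067   0.00098783]
```

Emit:
apply_moves([
  {"slide": [0,0,0],"angular": [0,0,0]},
  {"slide": [0,0,0],"angular": [0,0,0]},
  {"slide": [0,0,0.0],"angular": [0,0,0]},
  {"slide": [0,0,0.0],"angular": [0,0,0]},
], fingers=0.85)

```text
t: 10.35
tcp_pos: [0.505, 0.2083, 0.1172]
tool_rot: [-1.669, -2.243, 0.559]
contact_force: [0.5, 0.4, 0.4]
opening: 0.0721
```

Emit:
apply_moves([
  {"slide": [0,0,-0.5],"angular": [0,0,0]},
  {"slide": [0,0,-1.5],"angular": [0,0,0]},
  {"slide": [0,0,-3],"angular": [0,0,0]},
  {"slide": [0,0,-4],"angular": [0,0,0]},
  {"slide": [0,0,-4],"angular": [0,0,0]},
  {"slide": [0,0,0],"angular": [0,0,0]},
  {"slide": [0,0,0],"angular": [0,0,0]},
])

```text
t: 11.22
tcp_pos: [0.5636, 0.2258, 0.232]
tool_rot: [-1.669, -2.243, 0.559]
contact_force: [-0.3, -0.4, 0.5]
opening: 0.0725
```

```bash
python3 - <<'E'
from h import *
from cell import env
o,c=cap(env,"wrist","w8"); print(lampc(o),o["opening"],lampR(TH).T@o["contact_force"],o["joint_positions"].round(2))
E
```

```text
(array([  0.24,  -0.48, 120.91]), array([ 0.0005,  0.0005, -0.0002])) 0.07249993933653796 [0.54786261 0.33052491 0.2513919 ] [0.33 0.27 1.32 0.02 2.04 0.04]
```

View pics/w8.png

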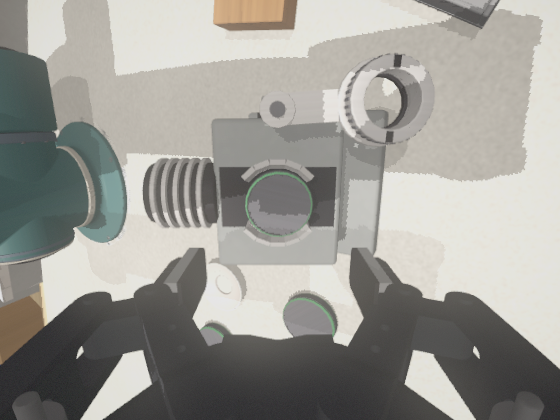

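```bash
python3 - <<'E'
from h import *
import pickle
o,c=pickle.load(open("pics/w8.pkl","rb"));T=camT(c,o); L=lampR(TH)
lp=lambda u,v,h:L.T@(plane(c,T,u,v,SEAT+L[:,2]*h,L[:,2])-SEAT)
im=c["pixels"].astype(int); b,g,r=im[...,0],im[...,1],im[...,2]
m=((g-r>10)&(g-b>5)); m[:,:235]=0;m[:,325:]=0; m[:160]=0;m[250:]=0
vs,us=np.nonzero(m)
P=np.array([lp(u,v,.0133)[:2] for u,v in zip(us,vs)])
A=np.c_[2*P,np.ones(len(P))]; s=np.linalg.lstsq(A,(P**2).sum(1),rcond=None)[0]; rr=np.sqrt(s[2]+s[:2]@s[:2])
print(len(P),s[:2]*1e3,"dia",2*rr,np.std(np.hypot(*(P-s[:2]).T)-rr)); d=np.hypot(*(P-s[:2]).T);a=np.arctan2(P[:,1]-s[1],P[:,0]-s[0])
print([ (k*45,round(d[(np.abs(np.angle(np.exp(1j*(a-np.radians(k*45)))))<.3)].mean()*1e3,2)) for k in range(8) if (np.abs(np.angle(np.exp(1j*(a-np.radians(k*45)))))<.3).any()])
im=cv2.imread("pics/w8.png"); cv2.imwrite("pics/w8z.png",cv2.resize(im[45:155,255:445],None,fx=4,fy=4,interpolation=cv2.INTER_CUBIC))
cv2.imwrite("pics/w8y.png",cv2.resize(im[150:260,220:340],None,fx=5,fy=5,interpolation=cv2.INTER_CUBIC))
E
```

```text
482 [-0.95374641  0.22690875] dia 0.05780091650844278 0.0006706745493019635
[(0, np.float64(28.81)), (45, np.float64(28.97)), (90, np.float64(28.92)), (135, np.float64(28.89)), (180, np.float64(28.87)), (225, np.float64(28.83)), (270, np.float64(28.9)), (315, np.float64(28.9))]
```

View pics/w8z.png

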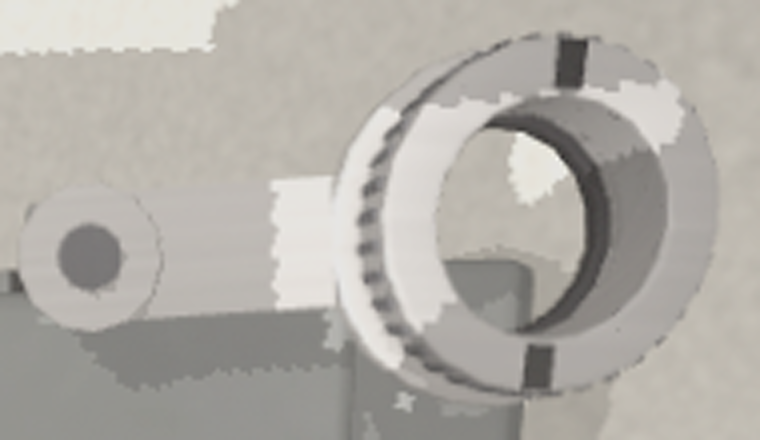

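View pics/w8y.png

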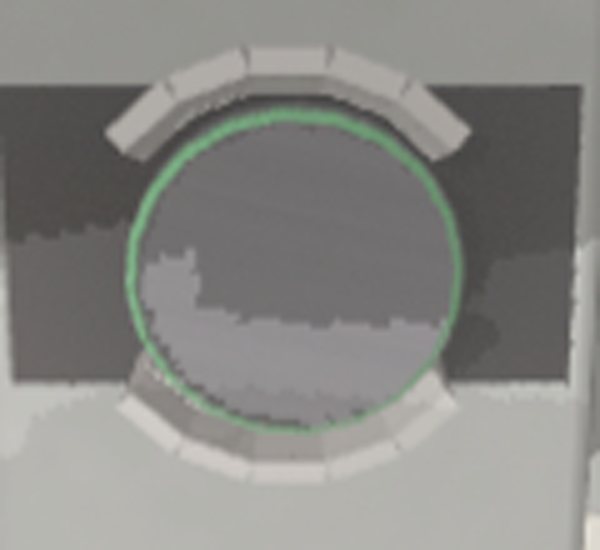

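```bash
python3 - <<'E'
from h import *
import pickle
o,c=pickle.load(open("pics/w8.pkl","rb"));T=camT(c,o); L=lampR(TH)
lp=lambda u,v,h:L.T@(plane(c,T,u,v,SEAT+L[:,2]*h,L[:,2])-SEAT)
q=lambda u,v:(255+u/4-.4,45+v/4-.4)
def fit(P):
    A=np.c_[2*P,np.ones(len(P))]; s=np.linalg.lstsq(A,(P**2).sum(1),rcond=None)[0]; return s[:2]*1e3,2e3*np.sqrt(s[2]+s[:2]@s[:2])
print("out",fit(np.array([lp(*q(*p),.0535)[:2] for p in ((385,215),(718,200),(552,33),(540,396))])))
print("in",fit(np.array([lp(*q(*p),.0535)[:2] for p in ((437,215),(667,200),(555,95),(545,334))])))
pv=lp(*q(90,257),.031)*1e3; print("pivot",pv)
for p in ((571,62),(538,367)): print("slot",lp(*q(*p),.0535)*1e3)
E
```

```text
out (array([-78.98112875, -85.48036771]), np.float64(58.6956034041561))
in (array([-78.9600245 , -85.99804165]), np.float64(39.527441402891874))
pivot [  0.16637178 -80.00575274  31.        ]
slot [ -79.98226566 -110.72915685   53.5       ]
slot [-78.68886533 -60.76672311  53.5       ]
```

```bash
cat >> h.py <<'E'
def toolphi(phi): return toolR(lampR(TH))@R.from_rotvec([0,0,phi]).as_matrix()
def goto(o,p_mm,phi,n): return move(o,SEAT+lampR(TH)@(np.array(p_mm)/1e3),toolphi(phi),n)
E
python3 - <<'E'
from h import *
from cell import env
import pickle
o,c=pickle.load(open("pics/w8.pkl","rb"))
for u,y in ((205,-.03625),(352,.03625)):
    p0,d=ray(c,c["hand_eye"],u,250); print(p0+d*(y-p0[1])/d[1])
goto(env.get_obs(),[-79.5,-85.6,80],-1.64,12)
E
```

```text
[ 0.00619868 -0.03625    -0.00542416]
[ 0.00952822  0.03625    -0.01286046]
rows 12 slide cm [0.072 1.087 0.336] angular [-1.000e-04 -1.000e-04 -1.366e-01] step mm 11.4 deg 7.83
```

Emit:
apply_moves([
  {"slide": [0.07,1.09,0.34],"angular": [0,0,-0.1366]},
  {"slide": [0.07,1.09,0.34],"angular": [0,0,-0.1366]},
  {"slide": [0.07,1.09,0.34],"angular": [0,0,-0.1366]},
  {"slide": [0.07,1.09,0.34],"angular": [0,0,-0.1366]},
  {"slide": [0.07,1.09,0.34],"angular": [0,0,-0.1366]},
  {"slide": [0.07,1.09,0.34],"angular": [0,0,-0.1366]},
  {"slide": [0.07,1.09,0.34],"angular": [0,0,-0.1366]},
  {"slide": [0.07,1.09,0.34],"angular": [0,0,-0.1366]},
  {"slide": [0.07,1.09,0.34],"angular": [0,0,-0.1366]},
  {"slide": [0.07,1.09,0.34],"angular": [0,0,-0.1366]},
  {"slide": [0.07,1.09,0.34],"angular": [0,0,-0.1366]},
  {"slide": [0.07,1.09,0.34],"angular": [0,0,-0.1366]},
])

```text
t: 12.78
tcp_pos: [0.5879, 0.3224, 0.1575]
tool_rot: [0.481, -2.609, 0.072]
contact_force: [0.6, -1.0, -0.3]
opening: 0.0725
```

Emit:
apply_moves([
  {"slide": [0,0,0],"angular": [0,0,0]},
  {"slide": [0,0,0],"angular": [0,0,0]},
])

```text
t: 13.02
tcp_pos: [0.5885, 0.3219, 0.1583]
tool_rot: [0.471, -2.612, 0.074]
contact_force: [0.3, -0.2, 1.0]
opening: 0.0722
```

```bash
python3 - <<'E'
from h import *
from cell import env
o,c=cap(env,"wrist","w9"); print(lampc(o),o["opening"],lampR(TH).T@o["contact_force"],o["joint_positions"].round(2))
goto(o,[-79.5,-85.6,34],-1.64,4)
E
```

```text
(array([-79.78, -85.35,  79.95]), array([ 3.0000e-04,  1.0000e-03, -1.6362e+00])) 0.07220067152338477 [0.2788493  0.23819171 0.96833785] [ 0.43  0.44  1.23  0.07  1.96 -1.48]
rows 4 slide cm [0.006 0.006 1.149] angular [ 0.0001 -0.0002 -0.0009] step mm 11.5 deg 0.06
```

View pics/w9.png

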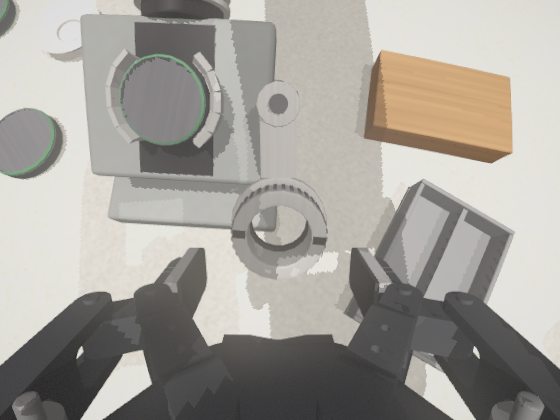

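Emit:
apply_moves([
  {"slide": [0,0,1.15],"angular": [0,0,0]},
  {"slide": [0,0,1.15],"angular": [0,0,0]},
  {"slide": [0,0,1.15],"angular": [0,0,0]},
  {"slide": [0,0,1.15],"angular": [0,0,0]},
  {"slide": [0,0,0],"angular": [0,0,0]},
])

```text
t: 13.7
tcp_pos: [0.5672, 0.3159, 0.1169]
tool_rot: [0.475, -2.61, 0.073]
contact_force: [-0.2, 0.2, 0.8]
opening: 0.0726
```

Emit:
apply_moves([
  {"slide": [0,0,0],"angular": [0,0,0]},
  {"slide": [0,0,0],"angular": [0,0,0]},
], fingers=0.76)

```text
t: 13.95
tcp_pos: [0.5681, 0.3162, 0.1183]
tool_rot: [0.475, -2.612, 0.073]
contact_force: [-0.3, 0.5, -0.7]
opening: 0.0647
```

```bash
python3 - <<'E'
from h import *
from cell import env
o,c=cap(env,"wrist","w10"); print(lampc(o),o["opening"],lampR(TH).T@o["contact_force"],o["joint_positions"].round(2))
# constant twist about pivot axis, 1.64 rad
n=14
goto(o,[0,0,34],0,n)
E
```

```text
(array([-79.88, -85.74,  34.71]), array([-8.0000e-04,  2.0000e-04, -1.6395e+00])) 0.06470128977006982 [-0.20536565 -0.55350788 -0.7296417 ] [ 0.44  0.41  1.32  0.07  1.89 -1.49]
rows 14 slide cm [ 0.054 -0.937  0.005] angular [ 1.000e-04 -0.000e+00  1.171e-01] step mm 9.4 deg 6.71
```

View pics/w10.png

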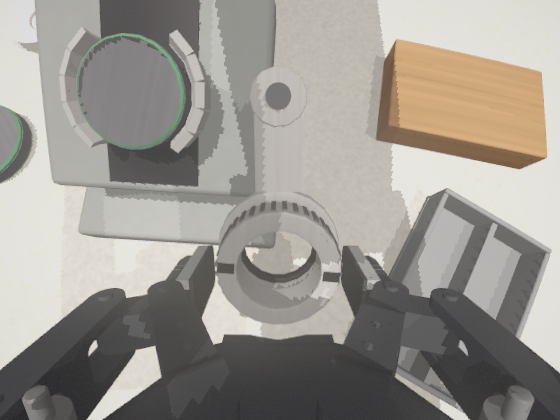

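Emit:
apply_moves([
  {"slide": [0.054,-0.937,0.005],"angular": [0,0,0.117]},
  {"slide": [0.054,-0.937,0.005],"angular": [0,0,0.117]},
  {"slide": [0.054,-0.937,0.005],"angular": [0,0,0.117]},
  {"slide": [0.054,-0.937,0.005],"angular": [0,0,0.117]},
  {"slide": [0.054,-0.937,0.005],"angular": [0,0,0.117]},
  {"slide": [0.054,-0.937,0.005],"angular": [0,0,0.117]},
])

```text
t: 14.75
tcp_pos: [0.5701, 0.2616, 0.1252]
tool_rot: [-0.462, -2.649, 0.298]
contact_force: [0.5, 3.9, 1.5]
opening: 0.065
```

```bash
python3 - <<'E'
from h import *
from cell import env
o=env.get_obs(); p,r=lampc(o);print(p,r,"dist pivot",np.hypot(p[0],p[1]+80),"ang",np.arctan2(-p[0],p[1]+80),o["opening"],lampR(TH).T@o["contact_force"])
E
```

```text
[-64.49 -32.92  34.4 ] [-1.200e-03  9.000e-04 -9.342e-01] dist pivot 79.84664363641092 ang 0.9401953039798754 0.06504690237798424 [-0.68469034 -3.6160856   2.04877452]
```

Emit:
apply_moves([
  {"slide": [0.054,-0.937,0.005],"angular": [0,0,0.117]},
  {"slide": [0.054,-0.937,0.005],"angular": [0,0,0.117]},
  {"slide": [0.054,-0.937,0.005],"angular": [0,0,0.117]},
  {"slide": [0.054,-0.937,0.005],"angular": [0,0,0.117]},
  {"slide": [0.054,-0.937,0.005],"angular": [0,0,0.117]},
  {"slide": [0.054,-0.937,0.005],"angular": [0,0,0.117]},
  {"slide": [0.054,-0.937,0.005],"angular": [0,0,0.117]},
  {"slide": [0,0,0],"angular": [0,0,0]},
])

```text
t: 15.75
tcp_pos: [0.5326, 0.2164, 0.151]
tool_rot: [-1.524, -2.324, 0.529]
contact_force: [0.2, 0.1, 0.3]
opening: 0.065
```

```bash
python3 - <<'E'
from h import *
from cell import env
o,c=cap(env,"wrist","w11"); p,r=lampc(o);print(p,r,"dist pivot",np.hypot(p[0],p[1]+80),"ang",np.arctan2(-p[0],p[1]+80),o["opening"],lampR(TH).T@o["contact_force"])
E
```

```text
[-9.14 -0.37 34.16] [-0.001   0.0005 -0.1188] dist pivot 80.15283213960689 ang 0.114280743155453 0.06495497625579713 [-0.05864577 -0.04347242  0.37506946]
```

View pics/w11.png

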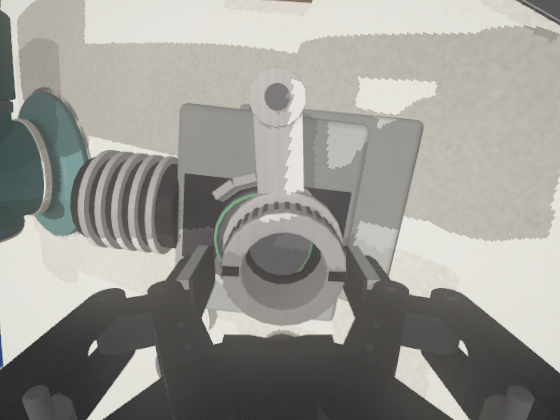

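Emit:
apply_moves([
  {"slide": [0.03,-0.5,0.0],"angular": [0,0,0.06]},
  {"slide": [0.03,-0.4,0.0],"angular": [0,0,0.058]},
  {"slide": [0,-0.1,0],"angular": [0,0,0]},
  {"slide": [0,0,0],"angular": [0,0,0]},
])

```text
t: 16.3
tcp_pos: [0.5243, 0.2137, 0.1549]
tool_rot: [-1.666, -2.245, 0.558]
contact_force: [5.4, 1.3, -0.5]
opening: 0.0652
```

Emit:
apply_moves([
  {"slide": [0,-0.1,0],"angular": [0,0,0]},
  {"slide": [0,0,0],"angular": [0,0,0]},
])

```text
t: 16.55
tcp_pos: [0.5234, 0.2135, 0.1554]
tool_rot: [-1.666, -2.245, 0.558]
contact_force: [5.0, 0.4, -0.5]
opening: 0.0649
```

Emit:
apply_moves([
  {"slide": [0,-0.1,0],"angular": [0,0,0]},
  {"slide": [0,0,0],"angular": [0,0,0]},
])

```text
t: 16.8
tcp_pos: [0.5226, 0.2132, 0.1559]
tool_rot: [-1.666, -2.245, 0.558]
contact_force: [5.2, 0.4, -0.9]
opening: 0.0651
```

```bash
python3 - <<'E'
from h import *
from cell import env
o=env.get_obs(); p,r=lampc(o);print(p,r,o["opening"],lampR(TH).T@o["contact_force"])
E
```

```text
[ 2.4  -0.15 33.57] [ 0.0001  0.0004 -0.0023] 0.06508297308182115 [-4.86837985  1.14566475  1.61699854]
```

Emit:
apply_moves([
  {"slide": [0,-0.1,0],"angular": [0,0,0]},
  {"slide": [0,0,0],"angular": [0,0,0]},
])

```text
t: 17.05
tcp_pos: [0.5218, 0.2129, 0.1564]
tool_rot: [-1.666, -2.245, 0.558]
contact_force: [4.9, 0.2, 0.7]
opening: 0.0648
```

Emit:
apply_moves([
  {"slide": [0,-0.1,0],"angular": [0,0,0]},
  {"slide": [0,0,0],"angular": [0,0,0]},
])

```text
t: 17.3
tcp_pos: [0.5211, 0.2128, 0.1568]
tool_rot: [-1.667, -2.245, 0.558]
contact_force: [6.9, 1.8, -1.9]
opening: 0.065
```

```bash
python3 - <<'E'
from h import *
from cell import env
o=env.get_obs(); p,r=lampc(o);print(p,r,o["opening"],lampR(TH).T@o["contact_force"])
E
```

```text
[ 4.15 -0.24 33.61] [-0.0007  0.0005 -0.0025] 0.06496529449270946 [-7.15375058  0.23117328  1.65303893]
```

Emit:
apply_moves([
  {"slide": [0,-0.1,0],"angular": [0,0,0]},
  {"slide": [0,0,0],"angular": [0,0,0]},
])

```text
t: 17.55
tcp_pos: [0.5207, 0.2128, 0.1571]
tool_rot: [-1.667, -2.246, 0.556]
contact_force: [12.0, 4.6, -3.6]
opening: 0.065
```

```bash
python3 - <<'E'
from h import *
from cell import env
o,c=cap(env,"wrist","w12"); p,r=lampc(o);print(p,r,o["opening"],lampR(TH).T@o["contact_force"])
E
```

```text
[ 4.65 -0.32 33.73] [-0.0022  0.0008 -0.0025] 0.06503763648330294 [-13.01188812  -0.91548843   2.84046569]
```

View pics/w12.png

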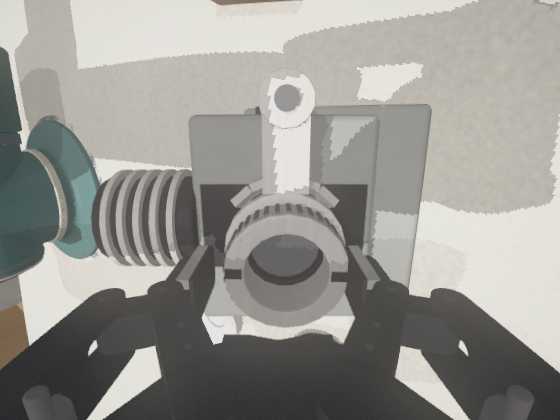

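Emit:
apply_moves([
  {"slide": [0,0.1,0],"angular": [0,0,0]},
  {"slide": [0,0.3,0],"angular": [0,0,0]},
  {"slide": [0,0,0],"angular": [0,0,0]},
], fingers=1)

```text
t: 17.98
tcp_pos: [0.5231, 0.2134, 0.1553]
tool_rot: [-1.667, -2.243, 0.56]
contact_force: [-0.2, -1.8, -0.4]
opening: 0.0852
```

```bash
python3 - <<'E'
from h import *
from cell import env
o=env.get_obs(); p,r=lampc(o);print(p,r,o["opening"],lampR(TH).T@o["contact_force"],o["joint_positions"].round(2))
goto(o,[.5,0,35.5],-1.3,8)
E
```

```text
[ 1.59 -0.23 33.26] [ 0.0012  0.0005 -0.001 ] 0.08519462349663982 [ 0.3961621   1.65482196 -0.69150174] [0.33 0.22 1.51 0.02 1.91 0.04]
rows 8 slide cm [-0.01   0.011 -0.028] angular [-1.000e-04 -2.000e-04 -1.624e-01] step mm 0.3 deg 9.3
```

Emit:
apply_moves([
  {"slide": [-0.01,0.01,-0.03],"angular": [0,0,-0.162]},
  {"slide": [-0.01,0.01,-0.03],"angular": [0,0,-0.162]},
  {"slide": [-0.01,0.01,-0.03],"angular": [0,0,-0.162]},
  {"slide": [-0.01,0.01,-0.03],"angular": [0,0,-0.162]},
  {"slide": [-0.01,0.01,-0.03],"angular": [0,0,-0.162]},
  {"slide": [-0.01,0.01,-0.03],"angular": [0,0,-0.162]},
  {"slide": [-0.01,0.01,-0.03],"angular": [0,0,-0.162]},
  {"slide": [-0.01,0.01,-0.03],"angular": [0,0,-0.162]},
  {"slide": [0,0,0],"angular": [0,0,0]},
  {"slide": [0,0,0],"angular": [0,0,0]},
])

```text
t: 19.23
tcp_pos: [0.5251, 0.2138, 0.1571]
tool_rot: [0.018, -2.666, 0.186]
contact_force: [-0.4, -0.3, -0.3]
opening: 0.0855
```

```bash
python3 - <<'E'
from h import *
from cell import env
o,c=cap(env,"wrist","w13"); p,r=lampc(o);print(p,r,o["opening"],lampR(TH).T@o["contact_force"],o["joint_positions"].round(2))
goto(o,[.5,0,35.5],-1.3,1)
E
```

```text
[ 7.000e-01 -1.000e-02  3.586e+01] [ 1.0000e-04  8.0000e-04 -1.2929e+00] 0.08551293050384795 [ 0.29168984  0.14901793 -0.44416507] [ 0.33  0.22  1.5   0.02  1.91 -1.25]
rows 1 slide cm [-0.02   0.005  0.036] angular [ 0.0004 -0.0007 -0.0071] step mm 0.4 deg 0.41
```

View pics/w13.png

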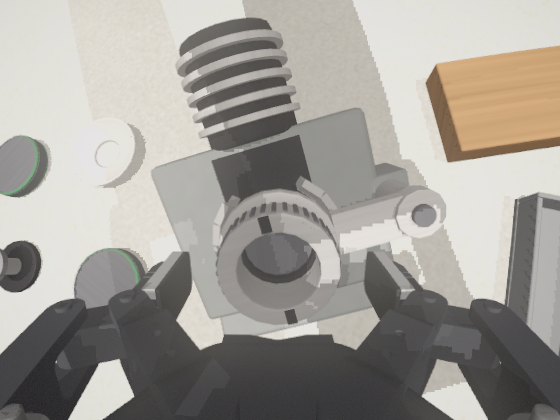

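Emit:
apply_moves([
  {"slide": [0,0,0],"angular": [0,0,0]},
  {"slide": [0,0,0],"angular": [0,0,0]},
  {"slide": [0,0,0],"angular": [0,0,0]},
  {"slide": [0,0,0],"angular": [0,0,0]},
  {"slide": [0,0,0],"angular": [0,0,0]},
], fingers=0.55)

```text
t: 19.9
tcp_pos: [0.5254, 0.214, 0.1577]
tool_rot: [0.022, -2.667, 0.184]
contact_force: [3.0, 4.0, 6.2]
opening: 0.0565
```

```bash
python3 - <<'E'
from h import *
from cell import env
import pickle
o,c=pickle.load(open("pics/w13.pkl","rb"));T=camT(c,o); L=lampR(TH)
lp=lambda u,v,h:L.T@(plane(c,T,u,v,SEAT+L[:,2]*h,L[:,2])-SEAT)*1e3
a,b=lp(264,224,.0538),lp(291,316,.0538); print("slots",a,b,"mid",(a+b)/2,"len",np.linalg.norm(a-b),"angle",np.arctan2(*(a-b)[[1,0]]))
o=env.get_obs(); p,r=lampc(o);print(p,r,o["opening"],lampR(TH).T@o["contact_force"],L.T@o["wrist_torque"])
E
```

```text
slots [25.59853193 -0.6175994  53.8       ] [-24.0924026    0.32490836  53.8       ] mid [ 0.75306466 -0.14634552 53.8       ] len 49.699872184411674 angle -0.01896512445199595
[ 0.6  -0.17 36.51] [-1.3000e-03  2.0000e-04 -1.2963e+00] 0.056503591829710105 [-0.63059854 -2.97958975  7.30837827] [-0.42895281  0.39513416 -0.09952074]
```

Emit:
apply_moves([
  {"slide": [0,0,0.026],"angular": [0,0,0.13]},
  {"slide": [0,0,0.026],"angular": [0,0,0.13]},
  {"slide": [0,0,0.026],"angular": [0,0,0.13]},
  {"slide": [0,0,0.026],"angular": [0,0,0.13]},
  {"slide": [0,0,0.026],"angular": [0,0,0.13]},
  {"slide": [0,0,0.026],"angular": [0,0,0.13]},
])

```text
t: 20.65
tcp_pos: [0.5247, 0.2138, 0.1563]
tool_rot: [-1.022, -2.531, 0.424]
contact_force: [3.6, 3.3, 5.4]
opening: 0.0572
```

```bash
python3 - <<'E'
from h import *
from cell import env
L=lampR(TH)
o,c=cap(env,"wrist","w14"); p,r=lampc(o);print(p,r,o["opening"],lampR(TH).T@o["contact_force"],L.T@o["wrist_torque"])
E
```

```text
[ 0.64 -0.1  34.96] [-0.001   0.0006 -0.512 ] 0.05715460254803878 [-1.38542833 -2.09662103  6.84362371] [-0.31802725  0.36659134  0.03338009]
```

View pics/w14.png

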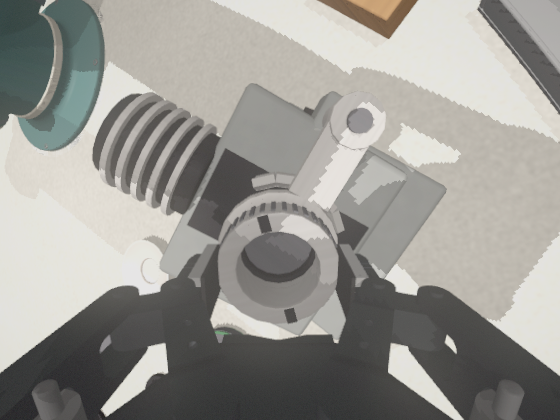

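Emit:
apply_moves([
  {"slide": [0,0,0.026],"angular": [0,0,0.13]},
  {"slide": [0,0,0.026],"angular": [0,0,0.13]},
  {"slide": [0,0,0.026],"angular": [0,0,0.13]},
  {"slide": [0,0,0.026],"angular": [0,0,0.13]},
  {"slide": [0,0,0.026],"angular": [0,0,0.13]},
  {"slide": [0,0,0.026],"angular": [0,0,0.13]},
  {"slide": [0,0,0.026],"angular": [0,0,0.13]},
  {"slide": [0,0,0.026],"angular": [0,0,0.13]},
])

```text
t: 21.7
tcp_pos: [0.5238, 0.2135, 0.1544]
tool_rot: [-2.268, -1.786, 0.668]
contact_force: [3.5, 3.1, 6.2]
opening: 0.057
```

```bash
python3 - <<'E'
from h import *
from cell import env
L=lampR(TH)
o=env.get_obs(); p,r=lampc(o);print(p,r,o["opening"],lampR(TH).T@o["contact_force"],L.T@o["wrist_torque"])
E
```

```text
[ 0.65 -0.11 32.85] [-5.00e-04  9.00e-04  5.28e-01] 0.05695044226436546 [-0.80871488 -1.96399489  7.47168892] [-0.27873789  0.23446996  0.09111465]
```

Emit:
apply_moves([
  {"slide": [0,0,0.026],"angular": [0,0,0.13]},
  {"slide": [0,0,0.026],"angular": [0,0,0.13]},
])

```text
t: 21.95
tcp_pos: [0.5236, 0.2134, 0.154]
tool_rot: [-2.525, -1.504, 0.709]
contact_force: [3.5, 3.0, 6.1]
opening: 0.0568
```

```bash
cat > st.py <<'E'
from h import *
from cell import env
L=lampR(TH)
o=env.get_obs(); p,r=lampc(o);print(p,r,o["opening"],(L.T@o["contact_force"]).round(2),(L.T@o["wrist_torque"]).round(3),o["joint_positions"].round(2))
E
python3 st.py
```

```text
[ 0.65 -0.14 32.38] [-5.000e-04  1.000e-03  7.879e-01] 0.056769443654992466 [-0.9  -1.9   7.35] [-0.261  0.263 -0.005] [0.33 0.22 1.51 0.02 1.9  0.83]
```

Emit:
apply_moves([
  {"slide": [0,0,0.02],"angular": [0,0,0.1]},
  {"slide": [0,0,0.02],"angular": [0,0,0.1]},
])

```text
t: 22.2
tcp_pos: [0.5234, 0.2134, 0.1537]
tool_rot: [-2.701, -1.263, 0.734]
contact_force: [4.1, 2.3, 6.6]
opening: 0.0572
```

```bash
python3 st.py
```

```text
[ 0.65 -0.14 32.03] [-4.000e-04  1.100e-03  9.869e-01] 0.05718511734733927 [-0.96 -1.06  7.98] [-0.323  0.303  0.094] [0.33 0.22 1.51 0.02 1.9  1.03]
```

Emit:
apply_moves([
  {"slide": [0,0,0.02],"angular": [0,0,0.1]},
  {"slide": [0,0,0.02],"angular": [0,0,0.1]},
])

```text
t: 22.45
tcp_pos: [0.5233, 0.2133, 0.1534]
tool_rot: [-2.856, -1.002, 0.752]
contact_force: [3.2, 3.4, 7.0]
opening: 0.057
```

```bash
python3 st.py
```

```text
[ 0.64 -0.13 31.68] [-4.000e-04  1.200e-03  1.187e+00] 0.05702556884234792 [-0.29 -2.33  8.07] [-0.262  0.268  0.073] [0.33 0.22 1.51 0.02 1.9  1.23]
```

Emit:
apply_moves([
  {"slide": [0,0,0.02],"angular": [0,0,0.1]},
  {"slide": [0,0,0],"angular": [0,0,0]},
])

```text
t: 22.7
tcp_pos: [0.5232, 0.2133, 0.1533]
tool_rot: [2.922, 0.867, -0.758]
contact_force: [3.0, 3.5, 5.7]
opening: 0.0572
```

```bash
python3 st.py
```

```text
[ 0.65 -0.14 31.51] [-3.0000e-04  1.3000e-03  1.2849e+00] 0.057196814845067646 [-0.7  -2.48  6.85] [-0.231  0.347  0.179] [0.33 0.22 1.51 0.02 1.9  1.33]
```

Emit:
apply_moves([
  {"slide": [0,0,0.01],"angular": [0,0,0.05]},
  {"slide": [0,0,0],"angular": [0,0,0]},
])

```text
t: 22.95
tcp_pos: [0.5234, 0.2136, 0.1531]
tool_rot: [2.932, 0.794, -0.754]
contact_force: [7.3, 3.6, 5.6]
opening: 0.0569
```

```bash
python3 st.py
```

```text
[ 0.32 -0.29 31.48] [-1.1000e-03  2.2000e-03  1.3331e+00] 0.05688264813685332 [-4.46 -1.39  8.76] [-0.185  0.964  1.352] [0.33 0.22 1.51 0.02 1.9  1.38]
```

Emit:
apply_moves([
  {"slide": [0,0,0.0],"angular": [0,0,0.05]},
  {"slide": [0,0,0],"angular": [0,0,0]},
])

```text
t: 23.2
tcp_pos: [0.524, 0.2138, 0.1527]
tool_rot: [2.94, 0.719, -0.748]
contact_force: [14.1, 6.7, 1.2]
opening: 0.0569
```

```bash
python3 st.py; python3 - <<'E'
from h import *
from cell import env
o,c=cap(env,"wrist","w15")
E
```

```text
[-0.4  -0.39 31.48] [-0.0025  0.0036  1.3826] 0.056914673550933007 [-13.03  -2.39   8.32] [-0.219  2.453  1.88 ] [0.33 0.22 1.51 0.02 1.9  1.43]
```

View pics/w15.png

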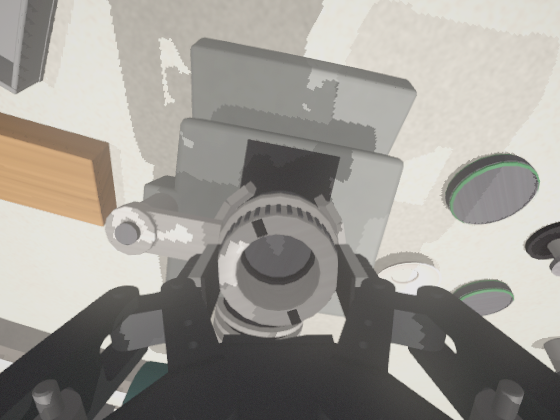

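Emit:
apply_moves([
  {"slide": [0,0,0],"angular": [0,0,0]},
  {"slide": [0,0,0],"angular": [0,0,0]},
  {"slide": [0,0,0],"angular": [0,0,0]},
  {"slide": [0,0,0],"angular": [0,0,0]},
], fingers=1)

```text
t: 23.75
tcp_pos: [0.5227, 0.213, 0.1524]
tool_rot: [2.938, 0.717, -0.754]
contact_force: [-0.3, 0.5, 1.0]
opening: 0.0853
```

```bash
python3 st.py; python3 - <<'E'
from h import *
from cell import env
o,c=cap(env,"wrist","w16")
goto(o,[0,0,34],0,12)
E
```

```text
[ 0.7   0.05 30.53] [9.0000e-04 0.0000e+00 1.3837e+00] 0.08532735711147596 [ 0.55 -0.54  0.82] [ 0.015  0.254 -0.011] [0.33 0.22 1.51 0.02 1.9  1.43]
rows 12 slide cm [ 0.005  0.004 -0.029] angular [-1.000e-04 -0.000e+00 -1.153e-01] step mm 0.3 deg 6.61
```

View pics/w16.png

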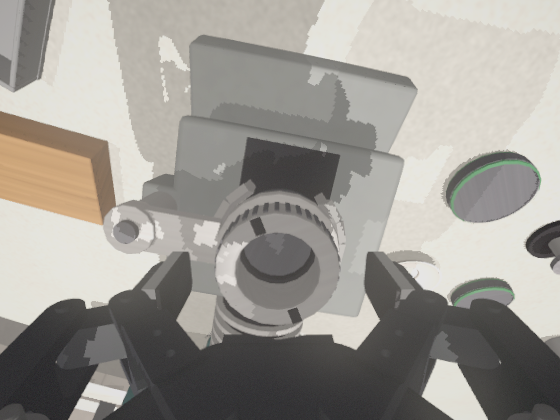

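Emit:
apply_moves([
  {"slide": [0,0,-1],"angular": [0,0,0]},
  {"slide": [0,0,-2.5],"angular": [0,0,0]},
  {"slide": [0,0,-3.5],"angular": [0,0,0]},
  {"slide": [0,0,-2],"angular": [0,0,-0.15]},
  {"slide": [0,0,0],"angular": [0,0,-0.15]},
  {"slide": [0,0,0],"angular": [0,0,-0.15]},
  {"slide": [0,0,0],"angular": [0,0,-0.15]},
  {"slide": [0,0,0],"angular": [0,0,-0.15]},
  {"slide": [0,0,0],"angular": [0,0,-0.15]},
  {"slide": [0,0,0],"angular": [0,0,-0.15]},
  {"slide": [0,0,0],"angular": [0,0,-0.15]},
  {"slide": [0,0,0],"angular": [0,0,-0.18]},
])

```text
t: 25.3
tcp_pos: [0.5636, 0.2253, 0.2326]
tool_rot: [-1.667, -2.245, 0.558]
contact_force: [0.7, 0.0, -0.7]
opening: 0.0851
```

Emit:
apply_moves([
  {"slide": [0,0,0],"angular": [0,0,0]},
  {"slide": [0,0,0],"angular": [0,0,0]},
])

```text
t: 25.55
tcp_pos: [0.5634, 0.2252, 0.2323]
tool_rot: [-1.678, -2.238, 0.561]
contact_force: [0.9, 0.8, -0.1]
opening: 0.0855
```

```bash
python3 st.py; python3 - <<'E'
from h import *
from cell import env
o,c=cap(env,"wrist","w17")
im=cv2.imread("pics/w17.png"); cv2.imwrite("pics/w17z.png",cv2.resize(im[90:290,180:380],None,fx=3,fy=3,interpolation=cv2.INTER_CUBIC))
E
```

```text
[6.5000e-01 3.0000e-02 1.2098e+02] [0.0001 0.0005 0.0077] 0.08548302957879363 [-0.99 -0.51  0.42] [-0.016  0.223  0.019] [0.33 0.27 1.32 0.02 2.04 0.05]
```

View pics/w17z.png

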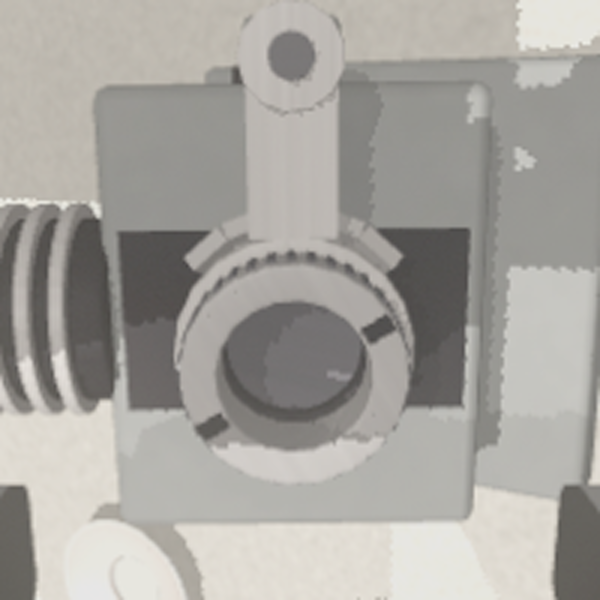

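```bash
python3 - <<'E'
from h import *
import pickle
o,c=pickle.load(open("pics/w17.pkl","rb"));T=camT(c,o); L=lampR(TH)
lp=lambda u,v,h:L.T@(plane(c,T,u,v,SEAT+L[:,2]*h,L[:,2])-SEAT)*1e3
q=lambda u,v:(180+u/3-.3,90+v/3-.3)
for h in (.0488,):
  a,b=lp(*q(380,328),h),lp(*q(212,427),h); print("slots mid",(a+b)/2,"len",np.linalg.norm(a-b),"angle",np.arctan2(*(a-b)[[1,0]]))
  e=[lp(*q(*p),h)[:2] for p in ((180,370),(411,365),(295,483))]; print("edges",e, "mid x",(e[0]+e[1])/2)
print("pivot",lp(*q(292,56),.031))
print("arm edges near pivot/ring", [lp(*q(*p),.028)[:2].round(1).tolist() for p in ((247,120),(339,120),(250,225),(336,225))])
E
```

```text
slots mid [-0.15272329 -0.29131171 48.8       ] len 50.407540641383804 angle -2.5961723463099307
edges [array([29.05748555, -2.70964565]), array([-29.77831607,  -3.61207324]), array([-0.03581727, 28.67868151])] mid x [-0.36041526 -3.16085945]
pivot [-5.18250434e-02 -7.98493316e+01  3.10000000e+01]
arm edges near pivot/ring [[11.8, -64.2], [-12.1, -64.0], [11.5, -36.8], [-11.5, -36.7]]
```

```bash
python3 - <<'E'
from h import *
from cell import env
cap(env,"top","top9"); a=cv2.imread("pics/top9.png"); b=bright(cv2.imread("pics/top0.png"))
cv2.imwrite("pics/top9c.png",np.vstack([cv2.resize(b[130:300,100:500],(800,300)),cv2.resize(a[130:300,100:500],(800,300))]))
E
```

```text
(no output)
```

View pics/top9c.png

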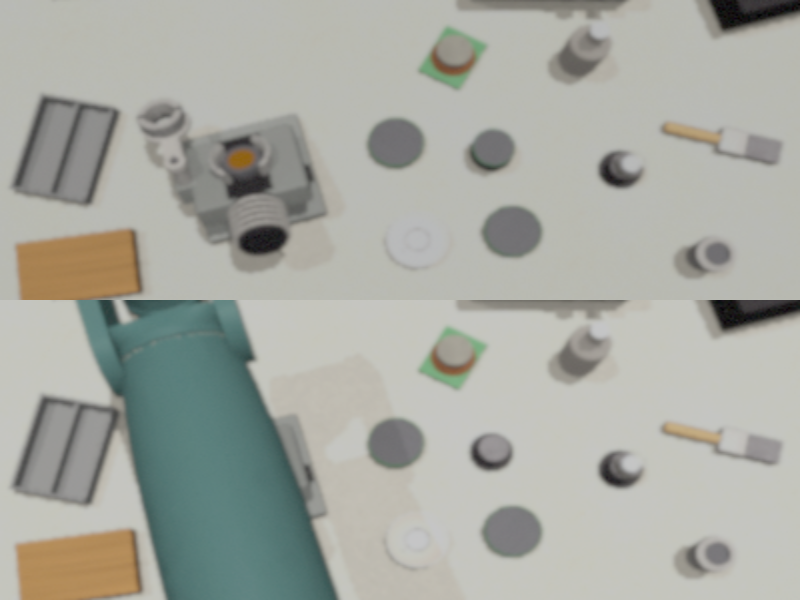

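Compared with the first top view, everything else is where it was. The rest at (492,450) is now empty. The arm hides the lamp in this view, but the wrist picture just taken covers it.

```bash
python3 -c "
from cell import env
print(env.hand_in(), env.get_obs()['t'])"
```

```text
the job is handed in; nothing more can be done
the job is handed in; nothing more can be done
```

The job is done and handed in at about 26 s. The 60 mm glass is in the lamp cell, the clamp arm is swung over it to its stop, and the retaining ring is screwed down to its stop.

- **Glass:** I picked it off its rest and lowered it until it met the seat, with about 7 N at contact. After release the wrist picture showed it lying flat inside the cell walls. It sat about 1 mm down-slope of centre, within the play of the bore.
- **Clamp arm:** I pushed the ring round with the fingers loosely about it until it came up hard against its stop, at 13 N. After screwing and withdrawing, the ring's axis measured within 0.3 mm of the cell's axis.
- **Ring:** I turned it clockwise in one grip. It turned freely for about 2.6 rad, then the torque jumped to 1.9 N m. The marks on the ring then read 2.60 rad, assuming they line up at 0. The grip slipped a little, and the tool shifted about 1 mm, as the stop was reached.
- **Other things:** a top view before and after shows everything else unmoved. In the last one the robot arm hid the lamp, so the final check of the lamp rests on the wrist picture.

The ring's start value was read only from its marks, so I take the torque jump as the main sign that it reached its stop.

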